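Swap the brake pads under the dot-peen marker and fire it

ROBOT

A 6-joint arm with a two-finger parallel gripper is mounted at the origin on the work surface. World frame = base frame: x ahead of the robot, y to its left, z up, the work surface at z = 0. Lengths are in m, angles in rad, forces in N, time in s.
With the tool pointing down it reaches from about 0.35 to 0.85 m from the base axis. Payload 8.1 kg.
Tool frame: the origin (TCP) lies at the very end of the fingers, on their centre line; the grasp point (between the pads) lies 19 mm behind it; z points along the fingers, y is the line along which they close (so a half turn about z gives the same grasp; the last joint's range is limited). The gripper opens to 93 mm and grips with 3 to 60 N. Pads are 15 mm wide; open, the fingers measure 128 mm over their backs; the gripper's body (75 mm by 188 mm) begins 65 mm behind the grasp point.
Start: joints at [1.031, 0.13, 1.488, -0, 1.523, -0.085], TCP at [0.264, 0.539, 0.219] pointing down, gripper open.
Joint ranges: [-2.96, 2.96], [-0.89, 2.26], [0.02, 2.5], [-1.34, 4.48], [0, 2.73], [-2.66, 2.66]. Speed limits (rad/s): [2.39, 2.39, 2.79, 3.14, 3.14, 3.14].

INTERFACE

Orientations are given as a rotation vector (axis times angle).
In Python, from plant import read_state, eyes, workorder gives the robot as it stands. The module is installed in compiled form; this text tells all that it offers.
- The arm moves only by the tool play_rows, never from a script. Its argument "targets" is one flat list of numbers, 4 for each row, row after row: the shift along the tool's x, y, z in cm, then the turn about the tool's z in degrees. In form: [dx, dy, dz, roll, dx, dy, dz, roll, ...]. A call has 1 to 8 rows; each row is the pose to reach, as a shift and turn from the pose commanded when the call began, along the tool's axes at that moment; what a row does not reach only later rows make up. A row lasts 1/12 s, in which the tool goes at most 41.7 mm and 7.16 degrees, less where a joint would pass 70% of its speed; a pose out of reach is approached as far as the arm can. A call with a gripper value outside its range is refused whole. "grip" is the finger opening in cm, from 0 to 9.3, set as the call begins (left out, the last holds). The fingers move at their own pace and stop on an object; "grip_force" is the grip in N (left out, the last holds). Time passes only in rows, so rows that repeat a pose let the fingers close. It gives the time, the measured TCP pose, the force, the opening and the grip force at its end, in the units of the state.
- read_state(): the state, without advancing time (a new reading comes with each control period).
- eyes.read_camera(name): name is "scene" or "top" or "wrist"; returns a dict with "image" (384x512x3 uint8, red, green, blue), "vfov" (degrees; the focal length in pixels is half the picture's height over the tangent of half this angle, whatever the lens; pixels are square), "cx", "cy" (the principal point, pixels), "k1" (the pictures are not rectified: a ray, as slopes to the right and down, at radius r is drawn at 1 + k1 r^2 times it, then the intrinsics apply), "cam_to_world" (4x4, takes a point from camera to world coordinates); the wrist camera has in their place "T_tool_cam" (4x4, takes a point from camera to tool coordinates, whose origin is the TCP and whose axes are the flange's). Camera axes: x right, y up, looking along -z (the intrinsics and any distortion apply to the point x, -y, -z); pixel columns grow to the right and rows downward; lengths in m; the calibration is good to about 2 mm. A picture is of the moment at which its call begins: read the wrist's pose just before it. There is no depth.
- workorder.close_job(): hands the job in; it is judged then, once.
The state is a dict: "t": time; "q": joint angles; "dq": joint speeds; "joint_torque": joint torques, N m; "tool_pos": TCP position; "orientation": TCP orientation; "force": force on the tool from outside, world axes, zero at the start; "wrist_torque": the same for the moment, N m; "opening": finger opening in m; "gripper_force": force on a finger pad.
Only numpy, scipy, OpenCV 4.12 (cv2) and the standard library are available. Lean on these libraries where they do the work, as an engineer would, in place of code of your own. Each camera call takes 0.05 s, during which the arm holds its last target. There are 200 camera calls.

TASK

The black brake pad under the marking head already has its code: slide it out and leave it wholly inside the yellow taped bay, then slide the brass-coloured pad in under the head until it sits square and flush against both stops. Only then push the red slide of the air valve all the way to its end, away from the robot, and let it spring back. Keep both pads flat on the bench, never lifted, and do not disturb the other things on the bench.

Things in the scene. Friction and masses are not known exactly. Their poses are not given: they have to be found in the camera images.
- marker: Blue pneumatic dot-peen marker fixed to the bench. Origin: on the bench top (z = 0) in the middle of its nest, where the centre of a seated pad is. +x points from the open front, facing the robot, into the machine; +y to the robot's left; z up. A seated pad lies on the bench with its length along x, from -70 to +70 mm. Open at bench level at the front and the -y side.
- back_stop (a point): Middle of the face of the back stop that the pad's end meets, 11 mm above the bench: 70 mm behind the marker's origin. A dark steel bar 22 mm high and 16 mm thick, from y = -40 to +44 mm in the marker's frame. Axes as the marker's.
- side_stop (a point): Middle of the face of the side stop that the pad's left side meets, 11 mm above the bench, at marker y = +28 mm. A dark steel bar 22 mm high, 14 mm thick, from marker x = +5 to +71 mm. Axes as the marker's.
- head (a point): Middle of the front lower edge of the marking head over the nest: marker x = -46, y = 0, 105 mm up. The head reaches back to x = +32, y = -32 to +32 mm, 255 mm up. A stylus hangs from it to 34 mm over the bench at x = -5; pads pass below. Only the front 24 mm of a seated pad stand clear of the head: an upright gripper does not fit, lean it back to the front about 40 degrees.
- column (a point): Foot of the square column (56 mm wide, 364 mm high) at marker x = 150, y = 70 mm, on a base 14 mm high (x = 86 to 212, y = -40 to 130 mm). Carries a boom to the head, 190 to 270 mm up.
- valve_body (a point): Middle of the underside of the air valve's black body, left of the nest, at marker x = 26, y = 155 mm: 136 mm long (x) by 44 mm wide (y), 40 mm high, its aluminium end blocks 52 mm high. Axes as the marker's.
- valve (a joint): Red spring-return slide of the air valve, in m: 0 at rest, 0.040 at its end stop. It moves along the machine's +x (away from the robot). The spring pushes back with about 2 N at rest and 9.5 N at the end.
- valve_grip (a point): Point in the middle of the red slide's upright grip, 72 mm above the bench. The grip is 16 mm long (machine x), 30 mm wide (machine y) and reaches 18 mm above this point and 18 mm below it, where it stands on a red foot 34 x 38 x 10 mm. Its axes are the machine's.
- pad_marked: Brake pad with black steel backing plate and a small white code label: 140 mm long (its x), 54 mm wide (its y), 18 mm thick, about 0.45 kg, lying with the plate up. Plate: the upper 6 mm; below it the dark friction block, 118 x 52 mm. Origin: centre of its underside; z up. It begins in the nest of the marker.
- pad_raw: Brake pad of the same size and make, with brass-coloured backing plate and no label. Origin: centre of its underside; x along its length. It lies on the bench at the left or the right.
- bay: Bay on the bench top marked with flush yellow tape 10 mm wide; the free area inside the tape is 168 mm (its x) by 82 mm (its y). Origin: its middle, z = 0. It lies at the side where the brass-coloured pad does not.
- hub_nut: Red hexagonal hub nut standing on the bench, 60 mm across, 30 mm high. Origin: centre of its underside. Leave alone.
- hub_ring: Aluminium hub ring lying on the bench, 84 mm outside, 18 mm high. Origin: centre of its underside. Leave alone.
- cleaner_can: Spray can with orange label, 66 mm across, 200 mm high, standing. Origin: centre of its underside. Leave alone.
- grease_tin: Jar with green label, 74 mm across, 75 mm high, standing. Origin: centre of its underside. Leave alone.
- wire_brush: Brush about 200 mm long lying along the left edge of the work area. Origin: near its middle. Leave alone.
- wrench: Steel wrench 220 mm long lying along the right edge of the work area, in front of the blue drawer chest. Origin: near its middle. Leave alone.
- heat_gun: Green heat gun, body 72 mm thick and 200 mm long with a handle, lying at the right, farther out than the spray can. Origin: under the middle of its body. Leave alone.

How it is judged:
By the outcome, as a careful person would: the job done as asked, in the order asked, and still so for the second after the job is handed in, with the robot touching nothing.
It also fails if it takes over 70 s, if anything falls off the work surface, if the arm or the gripper's body presses on something with over 40 N, if the wrist force passes 120 N, or if a joint passes its speed limit or range.

## Working session

There is one attempt and no reset: what is moved stays moved. The work goes in short steps, Python scripts to look and compute and a tool call to move; the robot and the scene stay as the last step left them, time stands still between calls to the robot, and variables do not carry over. Pictures are saved under pics/ and viewed, at most 13 in all, crops included, and the job is handed in when it is done.

Besides the shell and the picture viewer there is one more tool, called by a JSON object that holds its "method" and its "body", one argument or row to a line. play_rows: Moves the arm, as the interface text tells. Its arguments: {"type":"object","properties":{"targets":{"type":"array"},"grip":{"type":"number"},"grip_force":{"type":"number"}},"required":["targets"]}

```bash
mkdir -p pics
cat > h.py <<'E'
import numpy as np, cv2
from scipy.spatial.transform import Rotation as R
from plant import read_state, eyes, workorder
def cam(n):
    s=read_state(); c=eyes.read_camera(n)
    if 'T_tool_cam' in c:
        T=np.eye(4); T[:3,:3]=R.from_rotvec(s['orientation']).as_matrix(); T[:3,3]=s['tool_pos']
        c['cam_to_world']=T@np.array(c['T_tool_cam'])
    c['cam_to_world']=np.array(c['cam_to_world']); return c
def K(c):
    f=c['image'].shape[0]/2/np.tan(np.radians(c['vfov'])/2)
    return np.array([[f,0,c['cx']],[0,f,c['cy']],[0,0,1.]]), np.array([c['k1'],0,0,0,0.])
def ray(c,uv,z):
    k,d=K(c); p=cv2.undistortPoints(np.array(uv,float).reshape(-1,1,2),k,d).reshape(-1,2)
    D=np.c_[p[:,0],-p[:,1],-np.ones(len(p))]@c['cam_to_world'][:3,:3].T; o=c['cam_to_world'][:3,3]
    return o+D*((z-o[2])/D[:,2])[:,None]
def proj(c,P):
    P=np.atleast_2d(P); M=np.linalg.inv(c['cam_to_world']); q=P@M[:3,:3].T+M[:3,3]
    k,d=K(c); x=q[:,0]/-q[:,2]; y=-q[:,1]/-q[:,2]; s=1+c['k1']*(x*x+y*y)
    return np.c_[k[0,0]*x*s+c['cx'],k[1,1]*y*s+c['cy']]
def save(c,n,s=1.5): cv2.imwrite('pics/'+n,cv2.resize(c['image'][:,:,::-1],None,fx=s,fy=s,interpolation=cv2.INTER_CUBIC))
def tool(dw):  # world shift -> tool axes cm
    return R.from_rotvec(read_state()['orientation']).as_matrix().T@np.array(dw)*100
E
python3 - <<'E'
from h import *
for n in('top','scene'):
    c=cam(n); save(c,n+'0.png'); print(n,c['vfov'],c['cx'],c['cy'],c['k1'],c['cam_to_world'].round(3).tolist())
s=read_state(); print(s)
print(np.array(eyes.read_camera('wrist')['T_tool_cam']).round(3).tolist(), R.from_rotvec(s['orientation']).as_matrix().round(3))
E
```

```text
top 42.26484517517156 265.69460421364414 192.37049522250845 -0.03852185700604352 [[0.111, 0.971, -0.212, 0.249], [-0.994, 0.108, -0.024, -0.004], [-0.001, 0.214, 0.977, 1.531], [0.0, 0.0, 0.0, 1.0]]
scene 43.82158126114801 252.97183187794136 185.71987820884547 -0.20610397341344172 [[-0.996, 0.079, -0.052, 0.479], [-0.094, -0.745, 0.66, 0.987], [0.014, 0.662, 0.749, 1.179], [0.0, 0.0, 0.0, 1.0]]
{'t': 0.1, 'q': array([ 1.03058062e+00,  1.31070848e-01,  1.48916450e+00,  9.52838529e-07,
        1.52300094e+00, -8.54055048e-02]), 'dq': array([-7.48398389e-06, -1.75940330e-03, -1.91022179e-03, -4.01206265e-04,
        2.53528451e-04,  9.04513245e-04]), 'joint_torque': array([ 7.70275401e-04, -5.61336780e+01, -4.93097699e+01,  7.69509561e-02,
        2.90544739e-02, -3.67196151e-05]), 'tool_pos': array([0.26329413, 0.53857576, 0.21770441]), 'orientation': array([-7.08158280e-01, -3.06021678e+00,  2.45567974e-03]), 'force': array([ 0.55312691, -0.58587601, -0.23553704]), 'wrist_torque': array([0.02025581, 0.04965459, 0.02736226]), 'gripper_force': 0.0, 'opening': 0.09310900331022655}
[[0.001, 0.96, 0.28, 0.078], [1.0, -0.001, 0.0, -0.001], [0.001, 0.28, -0.96, -0.168], [0.0, 0.0, 0.0, 1.0]] [[-0.898  0.439 -0.001]
 [ 0.439  0.898 -0.001]
 [ 0.    -0.002 -1.   ]]
```

View pics/top0.png

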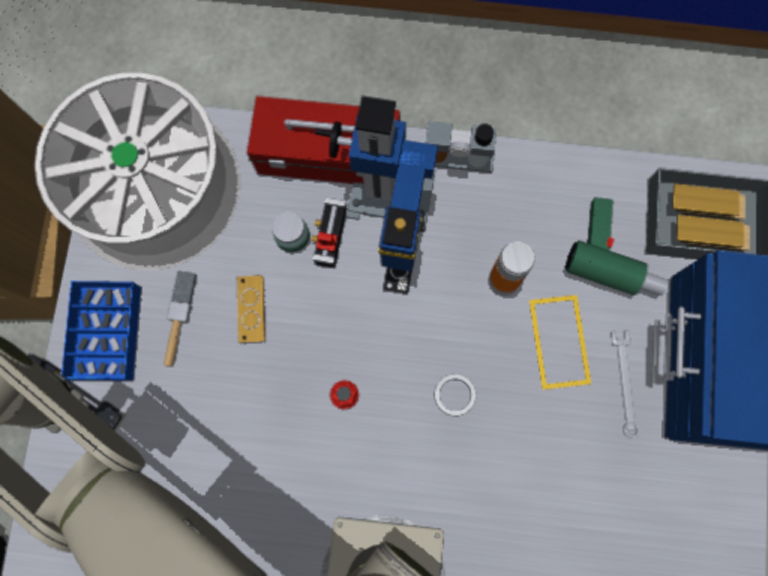

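View pics/scene0.png

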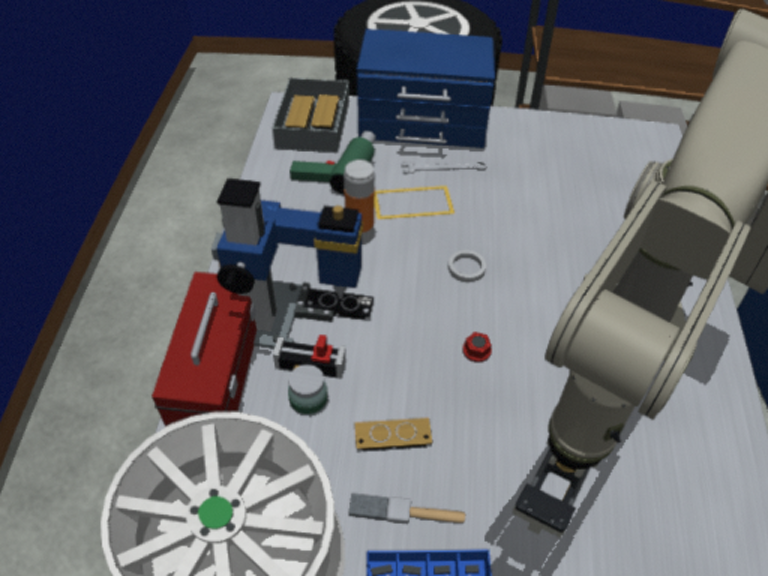

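The top view shows the brass pad at left (250,309), the bay at right (560,342), and the black pad's free end at about (397,285). The valve is at (330,232), the nut at (344,395), the ring at (455,396) and the can at (512,265). The scene view shows the black pad's side and front end at about (335,303).

Run:
```python
from h import *
def rect(c,box,lo,hi,z,all=False):
    x0,y0,x1,y1=[int(v/1.5) for v in box]
    h=cv2.cvtColor(c['image'],cv2.COLOR_RGB2HSV); m=np.zeros(h.shape[:2],np.uint8)
    m[y0:y1,x0:x1]=cv2.inRange(h,lo,hi)[y0:y1,x0:x1]
    p=np.argwhere(m)[:,::-1]
    w=ray(c,p,z)[:,:2]
    r=cv2.minAreaRect((w*1000).astype(np.float32)); return r,len(p)
t=cam('top'); s=cam('scene')
for n,c,b,y in(('top',t,(225,265,275,355),(520,285,600,400)),('scene',s,(345,410,440,460),(376,180,460,225))):
    print(n,'brass',rect(c,b,(10,90,60),(30,255,255),.018)); print(n,'bay',rect(c,y,(15,90,90),(35,255,255),0))
print('top nut,ring,can top', ray(t,np.array([[344,395]])/1.5,.03)[0], ray(t,np.array([[455,396]])/1.5,.018)[0],ray(t,np.array([[516,258]])/1.5,.2)[0])
print('tin',ray(t,np.array([[290,228]])/1.5,.075)[0])
# black pad corners
cv2.imwrite('pics/z1.png',np.hstack([cv2.resize(t['image'][150:205,195:305,::-1],(400,200*1),interpolation=2)[:, :],cv2.resize(s['image'][175:255,170:260,::-1],(400,200),interpolation=2)])) if 0 else None
a=cv2.resize(t['image'][125:200,200:300,::-1],None,fx=4,fy=4,interpolation=2); b=cv2.resize(s['image'][180:255,165:265,::-1],None,fx=4,fy=4,interpolation=2)
cv2.imwrite('pics/z1.png',np.hstack([a,b]))
```

```text
top brass (((503.05810546875, 334.31365966796875), (138.70263671875, 53.85887145996094), 10.258625984191895), 697)
top bay (((508.0496520996094, -309.18939208984375), (188.1802215576172, 102.87570190429688), 12.702055931091309), 581)
scene brass (((500.5152893066406, 337.2585754394531), (137.18060302734375, 54.06999206542969), 9.947854995727539), 738)
scene bay (((505.1684875488281, -310.38702392578125), (187.4263153076172, 100.48513793945312), 12.408244132995605), 232)
top nut,ring,can top [0.34653187 0.11794865 0.03      ] [ 0.37005778 -0.1037866   0.018     ] [ 0.61969774 -0.17978385  0.2       ]
tin [0.66665    0.26632558 0.075     ]
```

View pics/z1.png

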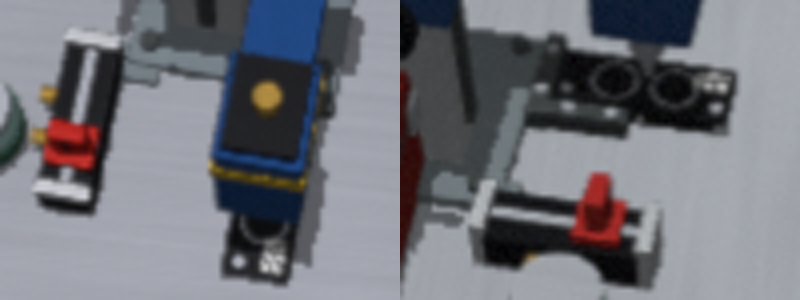

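Run:
```python
from h import *
t=cam('top'); s=cam('scene')
T=lambda p,z: ray(t,np.array(p)/4+[200,125]-.4,z)[:,:2]*1000
S=lambda p,z: ray(s,(np.array(p)-[400,0])/4+[165,180]-.4,z)[:,:2]*1000
a=T([[224,273],[289,281]],.018); print('pad front top view',a.round(1).tolist())
b=S([[737,70],[727,130],[556,52]],.018); print('scene front corners, rear right',b.round(1).tolist())
v=T([[66,30],[122,38],[33,190],[90,197]],.052); print('valve',v.round(1).tolist(),np.degrees(np.arctan2(*(v[0]-v[2])[::-1])),np.degrees(np.arctan2(*(v[1]-v[3])[::-1])),v.mean(0))
v=S([[480,180],[663,205]],.052); print('valve sc',v.tolist(),np.degrees(np.arctan2(*(v[0]-v[1])[::-1])))
# side stop edge (left bar) in scene, top z 22
v=S([[532,108],[628,122]],.022); print('side stop',v.tolist())
# hd: 
for c,n in((t,'t'),(s,'s')):
    h=cv2.cvtColor(c['image'],cv2.COLOR_RGB2HSV); m=cv2.inRange(h,(0,150,60),(6,255,255))|cv2.inRange(h,(174,150,60),(180,255,255))
    if n=='t': m[:, :205]=0;m[:,235:]=0;m[:145]=0;m[175:]=0
    else: m[:,:200]=0; m[:,230:]=0; m[:215]=0; m[245:]=0
    p=np.argwhere(m)[:,::-1]; print(n,'red',p.min(0),p.max(0))
    print(ray(c,[[ (p[:,0].min()+p[:,0].max())/2,p[:,1].min()]],.09))
```

```text
pad front top view [[572.9, 65.0], [572.2, 14.0]]
scene front corners, rear right [[568.3, 13.1], [570.0, 74.3], [714.5, 9.6]]
valve [[745.5, 208.9], [743.7, 164.4], [614.3, 217.0], [613.6, 172.6]] -3.5369704616134237 -3.6238413801242584 [679.27719432 190.71319583]
valve sc [[743.5778278160348, 167.1112295084327], [606.5447105469652, 175.1225844013856]] -3.3458695448253053
side stop [[723.0794589311861, 71.84194442818459], [646.6845260490448, 77.66518628467334]]
t red [211 155] [224 167]
[[0.66100404 0.18953833 0.09      ]]
s red [207 224] [221 241]
[[0.65153331 0.18353289 0.09      ]]
```

Estimates: marker at about (0.642, 0.037) with yaw -3.5°, bay (0.5065, -0.310) with yaw 12.5°, and brass pad (0.502, 0.336) with yaw 10°. The rows only shift and roll the tool, so I can't command a lean directly. I'll move ahead of the marker, high up, and see what the arm does at its reach limit.

{"method": "play_rows", "body": {
  "targets": [-38.7,-36.6,-23.2,-22.6,-38.7,-36.6,-23.2,-22.6,-38.7,-36.6,-23.2,-22.6,-38.7,-36.6,-23.2,-22.6,-38.7,-36.6,-23.2,-22.6,-38.7,-36.6,-23.2,-22.6,-38.7,-36.6,-23.2,-22.6,-38.7,-36.6,-23.2,-22.6]
}}

```text
t: 1.02
tool_pos: [0.3706, 0.2517, 0.3525]
orientation: [0.094, 3.139, 0.001]
force: [0.3, -0.1, -0.3]
opening: 0.0931
gripper_force: 0.0
```

{"method": "play_rows", "body": {
  "targets": [-22,-22.2,-14,0,-22,-22.2,-14,0,-22,-22.2,-14,0,-22,-22.2,-14,0,-22,-22.2,-14,0,-22,-22.2,-14,0,-22,-22.2,-14,0,-22,-22.2,-14,0]
}}

```text
t: 1.68
tool_pos: [0.5721, 0.0231, 0.4887]
orientation: [0.095, 3.14, 0.0]
force: [0.4, 1.3, 0.7]
opening: 0.0932
gripper_force: 0.0
```

{"method": "play_rows", "body": {
  "targets": [-60,0,0,0,-60,0,0,0,-60,0,0,0,-60,0,0,0,-60,0,0,0,-60,0,0,0,-60,0,0,0,-60,0,0,0]
}}

```text
t: 2.35
tool_pos: [0.7852, 0.0074, 0.4406]
orientation: [0.094, 3.122, 0.002]
force: [1.2, 0.2, -1.6]
opening: 0.0926
gripper_force: 0.0
```

Run:
```python
from h import *
s=read_state(); print(s['t'],s['q'].round(3),s['tool_pos'].round(3),R.from_rotvec(s['orientation']).as_matrix().round(3))
```

```text
2.35 [-5.700e-02  9.160e-01  2.700e-02  2.000e-03  2.181e+00 -1.566e+00] [0.785 0.007 0.441] [[-0.998  0.06   0.018]
 [ 0.06   0.998  0.001]
 [-0.018  0.002 -1.   ]]
```

{"method": "play_rows", "body": {
  "targets": [-40,0,0,0,-40,0,0,0,-40,0,0,0,-40,0,0,0]
}}

```text
t: 2.68
tool_pos: [0.8324, -0.0017, 0.3914]
orientation: [0.093, 3.077, 0.003]
force: [-0.6, -0.8, -1.1]
opening: 0.0929
gripper_force: 0.0
```

Run:
```python
from h import *
s=read_state(); print(s['t'],s['q'].round(3),s['tool_pos'].round(3),R.from_rotvec(s['orientation']).as_matrix().round(3))
```

```text
2.6833 [-0.066  0.981  0.024  0.005  2.074 -1.573] [ 0.832 -0.002  0.391] [[-0.996  0.06   0.063]
 [ 0.06   0.998  0.   ]
 [-0.063  0.004 -0.998]]
```

{"method": "play_rows", "body": {
  "targets": [-30,0,-60,0,-30,0,-60,0,-30,0,-60,0,-30,0,-60,0,-30,0,-60,0,-30,0,-60,0]
}}

```text
t: 3.18
tool_pos: [0.7744, -0.0066, 0.5021]
orientation: [0.092, 3.041, 0.004]
force: [0.1, -0.9, -0.1]
opening: 0.093
gripper_force: 0.0
```

Run:
```python
from h import *
s=read_state(); print(s['t'],s['q'].round(3),s['tool_pos'].round(3),R.from_rotvec(s['orientation']).as_matrix().round(3))
```

```text
3.1833 [-0.078  0.84   0.023  0.009  2.18  -1.583] [ 0.774 -0.007  0.502] [[-0.993  0.06   0.099]
 [ 0.06   0.998 -0.   ]
 [-0.099  0.006 -0.995]]
```

{"method": "play_rows", "body": {
  "targets": [-60,0,-50,0,-60,0,-50,0,-60,0,-50,0,-60,0,-50,0,-60,0,-50,0,-60,0,-50,0,-60,0,-50,0,-60,0,-50,0]
}}

```text
t: 3.85
tool_pos: [0.7655, -0.0161, 0.5301]
orientation: [0.091, 3.008, 0.005]
force: [-1.3, 0.0, 0.5]
opening: 0.0933
gripper_force: 0.0
```

Run:
```python
from h import *
s=read_state(); print(s['t'],s['q'].round(3),s['tool_pos'].round(3),R.from_rotvec(s['orientation']).as_matrix().round(3))
```

```text
3.85 [-0.094  0.803  0.024  0.014  2.184 -1.595] [ 0.766 -0.016  0.53 ] [[-0.989  0.06   0.132]
 [ 0.06   0.998 -0.001]
 [-0.132  0.007 -0.991]]
```

{"method": "play_rows", "body": {
  "targets": [-60,0,-8,0,-60,0,-8,0,-60,0,-8,0,-60,0,-8,0,-60,0,-8,0,-60,0,-8,0,-60,0,-8,0,-60,0,-8,0]
}}

```text
t: 4.52
tool_pos: [0.8335, -0.0265, 0.4591]
orientation: [0.09, 2.97, 0.005]
force: [0.7, 0.0, 0.6]
opening: 0.0927
gripper_force: 0.0
```

Run:
```python
from h import *
s=read_state(); print(s['t'],s['q'].round(3),s['tool_pos'].round(3),R.from_rotvec(s['orientation']).as_matrix().round(3))
```

```text
4.5167 [-0.1    0.901  0.023  0.017  2.047 -1.601] [ 0.834 -0.026  0.459] [[-0.984  0.06   0.169]
 [ 0.06   0.998 -0.002]
 [-0.169  0.008 -0.986]]
```

{"method": "play_rows", "body": {
  "targets": [5,0,-90,0,5,0,-90,0,5,0,-90,0,5,0,-90,0,5,0,-90,0,5,0,-90,0,5,0,-90,0,5,0,-90,0]
}}

```text
t: 5.18
tool_pos: [0.6566, -0.0211, 0.6662]
orientation: [0.089, 2.944, 0.004]
force: [0.3, -0.0, 0.9]
opening: 0.0934
gripper_force: 0.0
```

```bash
cat > st.py <<'E'
from h import *
s=read_state(); z=R.from_rotvec(s['orientation']).as_matrix(); print(s['t'],s['q'].round(3),s['tool_pos'].round(3),z[:,1].round(3),z[:,2].round(3),s['force'].round(1),s['opening'])
E
python3 st.py
```

```text
5.1833 [-0.122  0.6    0.022  0.028  2.324 -1.611] [ 0.657 -0.021  0.666] [0.06  0.998 0.009] [ 0.195 -0.003 -0.981] [ 0.3 -0.   0.9] 0.09340835426992566
```

Lean is 11° now and q5 is heading for its limit. I'll continue upward.

{"method": "play_rows", "body": {
  "targets": [10,0,-90,0,10,0,-90,0,10,0,-90,0,10,0,-90,0,10,0,-90,0,10,0,-90,0,10,0,-90,0,10,0,-90,0]
}}

```text
t: 5.85
tool_pos: [0.4691, -0.0148, 0.7896]
orientation: [0.088, 2.923, 0.004]
force: [0.2, -0.3, -0.9]
opening: 0.0927
gripper_force: 0.0
```

```bash
python3 st.py
```

```text
5.85 [-0.167  0.349  0.022  0.058  2.554 -1.625] [ 0.469 -0.015  0.79 ] [0.059 0.998 0.009] [ 0.215 -0.004 -0.977] [ 0.2 -0.3 -0.9] 0.09266841533616728
```

{"method": "play_rows", "body": {
  "targets": [30,0,-90,0,30,0,-90,0,30,0,-90,0,30,0,-90,0,30,0,-90,0,30,0,-90,0,30,0,-90,0,30,0,-90,0]
}}

```text
t: 6.52
tool_pos: [0.2946, -0.0036, 0.8579]
orientation: [0.089, 2.877, -0.006]
force: [-0.8, 0.6, -0.9]
opening: 0.0929
gripper_force: 0.0
```

```bash
python3 st.py
```

```text
6.5167 [-0.258  0.127  0.022  0.136  2.731 -1.634] [ 0.295 -0.004  0.858] [0.061 0.998 0.004] [ 0.26  -0.012 -0.966] [-0.8  0.6 -0.9] 0.09292059481711275
```

{"method": "play_rows", "body": {
  "targets": [60,0,-20,0,60,0,-20,0,60,0,-20,0,60,0,-20,0]
}}

```text
t: 6.85
tool_pos: [0.1477, 0.019, 0.8398]
orientation: [0.099, 2.876, -0.027]
force: [-0.1, 0.7, 1.2]
opening: 0.093
gripper_force: 0.0
```

```bash
python3 st.py
```

```text
6.85 [-0.559 -0.332  0.488  0.291  2.731 -1.779] [0.148 0.019 0.84 ] [ 0.07   0.998 -0.01 ] [ 0.26  -0.027 -0.965] [-0.1  0.7  1.2] 0.09303710336598552
```

{"method": "play_rows", "body": {
  "targets": [-80,0,0,0,-80,0,0,0,-80,0,0,0,-80,0,0,0,-80,0,0,0,-80,0,0,0,-80,0,0,0,-80,0,0,0]
}}

```text
t: 7.52
tool_pos: [0.315, -0.0075, 0.8457]
orientation: [0.09, 2.918, -0.009]
force: [-0.9, -0.6, 0.3]
opening: 0.093
gripper_force: 0.0
```

```bash
python3 st.py
```

```text
7.5167 [-0.234  0.167  0.023  0.097  2.731 -1.65 ] [ 0.315 -0.008  0.846] [0.062 0.998 0.001] [ 0.22  -0.013 -0.975] [-0.9 -0.6  0.3] 0.09301962689982561
```

{"method": "play_rows", "body": {
  "targets": [-80,0,0,0,-80,0,0,0,-80,0,0,0,-80,0,0,0,-80,0,0,0,-80,0,0,0,-80,0,0,0,-80,0,0,0]
}}

```text
t: 8.18
tool_pos: [0.3379, -0.0244, 0.8313]
orientation: [0.09, 2.961, 0.008]
force: [0.6, -0.4, 0.6]
opening: 0.0933
gripper_force: 0.0
```

```bash
python3 st.py
```

```text
8.1833 [-0.28   0.213  0.022  0.124  2.731 -1.672] [ 0.338 -0.024  0.831] [0.06  0.998 0.011] [ 0.178  0.    -0.984] [ 0.6 -0.4  0.6] 0.093338386263303
```

{"method": "play_rows", "body": {
  "targets": [20,0,-90,0,20,0,-90,0,20,0,-90,0,20,0,-90,0,20,0,-90,0,20,0,-90,0,20,0,-90,0,20,0,-90,0]
}}

```text
t: 8.85
tool_pos: [0.3124, -0.0128, 0.8476]
orientation: [0.09, 2.911, -0.003]
force: [-0.4, -0.0, 0.6]
opening: 0.093
gripper_force: 0.0
```

```bash
python3 st.py
```

```text
8.85 [-0.268  0.161  0.023  0.129  2.731 -1.654] [ 0.312 -0.013  0.848] [0.061 0.998 0.005] [ 0.227 -0.009 -0.974] [-0.4 -0.   0.6] 0.09300363053154105
```

{"method": "play_rows", "body": {
  "targets": [0,0,-90,0,0,0,-90,0,0,0,-90,0,0,0,-90,0,0,0,-90,0,0,0,-90,0,0,0,-90,0,0,0,-90,0]
}}

```text
t: 9.52
tool_pos: [0.29, -0.0022, 0.8603]
orientation: [0.089, 2.869, -0.012]
force: [-0.8, -0.3, -0.7]
opening: 0.093
gripper_force: 0.0
```

```bash
python3 st.py
```

```text
9.5167 [-0.253  0.118  0.023  0.128  2.731 -1.637] [ 0.29  -0.002  0.86 ] [0.062 0.998 0.   ] [ 0.268 -0.016 -0.963] [-0.8 -0.3 -0.7] 0.09295988389285574
```

{"method": "play_rows", "body": {
  "targets": [5,0,-90,0,5,0,-90,0,5,0,-90,0,5,0,-90,0,5,0,-90,0,5,0,-90,0,5,0,-90,0,5,0,-90,0]
}}

```text
t: 10.18
tool_pos: [0.264, 0.0173, 0.8725]
orientation: [0.089, 2.825, -0.021]
force: [-0.2, 0.6, -0.1]
opening: 0.0932
gripper_force: 0.0
```

{"method": "play_rows", "body": {
  "targets": [5,0,-90,0,5,0,-90,0,5,0,-90,0,5,0,-90,0,5,0,-90,0,5,0,-90,0,5,0,-90,0,5,0,-90,0]
}}

```text
t: 10.85
tool_pos: [0.2242, 0.0514, 0.8838]
orientation: [0.089, 2.779, -0.031]
force: [-0.7, 0.6, -0.3]
opening: 0.0932
gripper_force: 0.0
```

{"method": "play_rows", "body": {
  "targets": [5,0,-90,0,5,0,-90,0,5,0,-90,0,5,0,-90,0,5,0,-90,0,5,0,-90,0,5,0,-90,0,5,0,-90,0]
}}

```text
t: 11.52
tool_pos: [0.1299, 0.0739, 0.892]
orientation: [0.087, 2.737, -0.03]
force: [0.2, 0.2, 1.0]
opening: 0.093
gripper_force: 0.0
```

```bash
python3 st.py
```

```text
11.5167 [ 1.154e+00 -2.000e-03  2.300e-02 -1.195e+00  2.731e+00 -1.544e+00] [0.13  0.074 0.892] [ 0.065  0.998 -0.009] [ 0.391 -0.034 -0.92 ] [0.2 0.2 1. ] 0.09304271351383965
```

```bash
cat >> h.py <<'E'
def togo(p,yaw=None):
    s=read_state(); Rm=R.from_rotvec(s['orientation']).as_matrix()
    print('tool shift cm',(Rm.T@(np.array(p)-s['tool_pos'])*100).round(2),'t',s['t'],'pos',s['tool_pos'].round(4),'yaw_y',np.degrees(np.arctan2(-Rm[0,1],Rm[1,1])).round(2))
E
python3 -c "
from h import *
togo([.45,.045,.15])"
```

```text
tool shift cm [-0.44 -0.15 80.86] t 11.5167 pos [0.1299 0.0739 0.892 ] yaw_y -3.75
```

{"method": "play_rows", "body": {
  "targets": [-0.4,-0.2,80.5,0,-0.4,-0.2,80.5,0,-0.4,-0.2,80.5,0,-0.4,-0.2,80.5,0,-0.4,-0.2,80.5,0,-0.4,-0.2,80.5,0,-0.4,-0.2,80.5,0,-0.4,-0.2,80.5,0]
}}

```text
t: 12.18
tool_pos: [0.2216, 0.0567, 0.7141]
orientation: [0.09, 2.735, -0.03]
force: [0.6, 0.2, 1.4]
opening: 0.0932
gripper_force: 0.0
```

```bash
python3 -c "
from h import *
togo([.45,.045,.15])"; python3 st.py
```

```text
tool shift cm [ 1.26  0.83 60.86] t 12.1833 pos [0.2216 0.0567 0.7141] yaw_y -3.85
12.1833 [ 0.228 -0.681  1.181 -0.157  2.247 -1.4  ] [0.222 0.057 0.714] [ 0.067  0.998 -0.008] [ 0.393 -0.034 -0.919] [0.6 0.2 1.4] 0.0931685000893567
```

{"method": "play_rows", "body": {
  "targets": [1.2,0.8,60.5,0,1.2,0.8,60.5,0,1.2,0.8,60.5,0,1.2,0.8,60.5,0,1.2,0.8,60.5,0,1.2,0.8,60.5,0,1.2,0.8,60.5,0,1.2,0.8,60.5,0]
}}

```text
t: 12.85
tool_pos: [0.3662, 0.0573, 0.4166]
orientation: [0.088, 2.743, -0.035]
force: [0.1, 0.6, 0.4]
opening: 0.0932
gripper_force: 0.0
```

{"method": "play_rows", "body": {
  "targets": [0.5,0.4,29,0,0.5,0.4,29,0,0.5,0.4,29,0,0.5,0.4,29,0,0.5,0.4,29,0,0.5,0.4,29,0,0.5,0.4,29,0,0.5,0.4,29,0]
}}

```text
t: 13.52
tool_pos: [0.4687, 0.0502, 0.1388]
orientation: [0.089, 2.757, -0.037]
force: [-1.8, 0.1, -1.8]
opening: 0.093
gripper_force: 0.0
```

```bash
python3 -c "
from h import *
togo([.45,.045,.15]); c=cam('wrist'); save(c,'w1.png'); 
P=np.array([[.571,.067,.018],[.571,.013,.018]]); print(proj(c,P)*1.5)
np.save('w1.npy',c['image'])"; python3 st.py
```

```text
tool shift cm [ 1.28 -0.66 -1.72] t 13.5167 pos [0.4687 0.0502 0.1388] yaw_y -3.86
[[417.26592022 332.2368307 ]
 [350.2289296  334.81208095]]
13.5667 [ 0.04  -0.611  2.303 -0.06   1.067 -1.447] [0.47  0.05  0.143] [ 0.067  0.998 -0.013] [ 0.376 -0.038 -0.926] [-0.2 -0.3  0.2] 0.09302217737154717
```

View pics/w1.png

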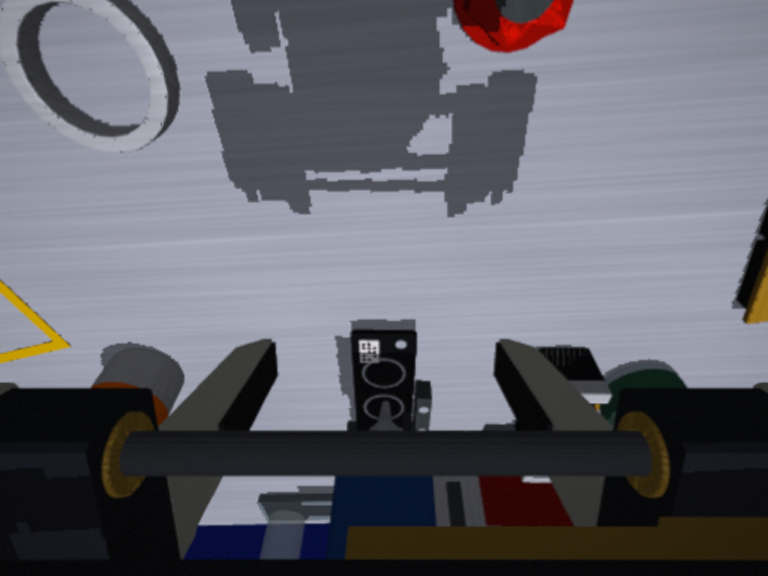

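The wrist view shows the black pad's front edge at about (352–416, 331), where I predicted (350–417, 333). The two agree to about 2 mm, so I'll approach the grasp.

```bash
python3 -c "
from h import *
togo([.565,.040,.045]); togo([.582,.0394,.007])"
```

```text
tool shift cm [-5.17 -0.25 12.7 ] t 13.5667 pos [0.4696 0.0503 0.1431] yaw_y -3.85
tool shift cm [-5.31 -0.15 16.86] t 13.5667 pos [0.4696 0.0503 0.1431] yaw_y -3.85
```

{"method": "play_rows", "body": {
  "targets": [-5.2,-0.2,12.7,0,-5.2,-0.2,12.7,0,-5.2,-0.2,12.7,0,-5.2,-0.2,12.7,0,-5.2,-0.2,12.7,0,-5.2,-0.2,12.7,0]
}}

```text
t: 14.07
tool_pos: [0.5702, 0.0408, 0.0537]
orientation: [0.088, 2.743, -0.036]
force: [0.1, 0.6, 1.0]
opening: 0.0928
gripper_force: 0.0
```

```bash
python3 -c "
from h import *
togo([.582,.0394,.007])"
```

```text
tool shift cm [ 0.72 -0.01  4.76] t 14.0667 pos [0.5702 0.0408 0.0537] yaw_y -3.84
```

{"method": "play_rows", "body": {
  "targets": [0.4,0,2.4,0,0.7,0,4.6,0,0.7,0,4.6,0,0.7,0,4.6,0]
}}

```text
t: 14.4
tool_pos: [0.5807, 0.0397, 0.0086]
orientation: [0.088, 2.743, -0.036]
force: [-0.6, -1.2, -0.1]
opening: 0.0932
gripper_force: 0.0
```

```bash
python3 -c "
from h import *
togo([.582,.0394,.007])"; python3 st.py
```

```text
tool shift cm [-0.06 -0.01  0.2 ] t 14.4 pos [0.5807 0.0397 0.0086] yaw_y -3.82
14.4 [ 0.006 -0.035  2.13  -0.066  0.651 -1.457] [0.581 0.04  0.009] [ 0.067  0.998 -0.013] [ 0.386 -0.037 -0.922] [-0.6 -1.2 -0.1] 0.09316503819277808
```

Good. Close the gripper.

{"method": "play_rows", "body": {
  "targets": [0,0,0,0,0,0,0,0,0,0,0,0,0,0,0,0,0,0,0,0,0,0,0,0],
  "grip": 4.5,
  "grip_force": 35
}}

```text
t: 14.9
tool_pos: [0.5807, 0.0395, 0.0069]
orientation: [0.088, 2.743, -0.036]
force: [0.3, -0.5, 0.2]
opening: 0.0575
gripper_force: 0.0
```

{"method": "play_rows", "body": {
  "targets": [0,0,0,0,0,0,0,0,0,0,0,0]
}}

```text
t: 15.15
tool_pos: [0.5807, 0.0394, 0.0067]
orientation: [0.088, 2.744, -0.036]
force: [-3.2, 0.6, 5.5]
opening: 0.053
gripper_force: 35.0
```

```bash
python3 st.py; python3 -c "
from h import *
s=read_state(); p=s['tool_pos']
togo([p[0]-.06,p[1]+.004,p[2]]);togo([p[0]-.14,p[1]+.0086,p[2]])"
```

```text
15.15 [ 0.006 -0.03   2.129 -0.066  0.648 -1.456] [0.581 0.039 0.007] [ 0.067  0.998 -0.013] [ 0.385 -0.038 -0.922] [-3.2  0.6  5.5] 0.05296153525101517
tool shift cm [ 5.55 -0.   -2.32] t 15.15 pos [0.5807 0.0394 0.0067] yaw_y -3.83
tool shift cm [12.94 -0.08 -5.42] t 15.15 pos [0.5807 0.0394 0.0067] yaw_y -3.83
```

{"method": "play_rows", "body": {
  "targets": [1.0,0,-0.42,0,2.8,0,-1.17,0,4.6,0,-1.93,0,6.5,0,-2.72,0,8.4,-0.05,-3.52,0,10.3,-0.05,-4.31,0,12,-0.05,-5.02,0,13,-0.05,-5.44,0]
}}

```text
t: 15.82
tool_pos: [0.4437, 0.0491, 0.0082]
orientation: [0.088, 2.745, -0.037]
force: [2.5, -1.7, -5.7]
opening: 0.0533
gripper_force: 35.0
```

```bash
python3 st.py; python3 -c "
from h import *
togo([.44,.05,.0067])
Rm=R.from_rotvec(read_state()['orientation']).as_matrix();print(Rm.round(4))"
```

```text
15.8167 [ 0.041 -0.5    2.498 -0.079  0.752 -1.418] [0.444 0.049 0.008] [ 0.067  0.998 -0.014] [ 0.384 -0.038 -0.923] [ 2.5 -1.7 -5.7] 0.05328294454305867
tool shift cm [ 0.41  0.06 -0.  ] t 15.8167 pos [0.4437 0.0491 0.0082] yaw_y -3.84
[[-0.9209  0.067   0.384 ]
 [ 0.0566  0.9977 -0.0383]
 [-0.3857 -0.0136 -0.9225]]
```

```bash
python3 -c "
from h import *
for p in [(.452,.045),(.457,.03),(.459,.01),(.459,-.01),(.457,-.03),(.452,-.055),(.446,-.08),(.441,-.105),(.446,-.299)]: togo([*p,.0067])" | cut -c1-45
```

```text
tool shift cm [-0.73 -0.36  0.48] t 15.8167 p
tool shift cm [-1.27 -1.82  0.72] t 15.8167 p
tool shift cm [-1.57 -3.8   0.88] t 15.8167 p
tool shift cm [-1.68 -5.8   0.95] t 15.8167 p
tool shift cm [-1.61 -7.8   0.95] t 15.8167 p
tool shift cm [ -1.29 -10.33   0.86] t 15.816
tool shift cm [ -0.88 -12.87   0.72] t 15.816
tool shift cm [ -0.56 -15.39   0.63] t 15.816
tool shift cm [ -2.12 -34.72   1.56] t 15.816
```

{"method": "play_rows", "body": {
  "targets": [-0.7,-0.4,0.5,0,-1.25,-1.8,0.7,0,-1.55,-3.8,0.9,0,-1.7,-5.8,0.95,0,-1.6,-7.8,0.95,0,-1.3,-10.3,0.85,0,-0.9,-12.9,0.7,0,-0.55,-15.4,0.6,0]
}}

```text
t: 16.48
tool_pos: [0.4409, -0.1058, 0.0064]
orientation: [0.087, 2.745, -0.037]
force: [1.7, 3.9, 1.0]
opening: 0.0535
gripper_force: 35.0
```

```bash
python3 st.py; python3 -c "
from h import *
togo([.446,-.20,.0067]);togo([.446,-.299,.0067])"
```

```text
16.4833 [-0.466 -0.474  2.486  0.201  0.768 -2.092] [ 0.441 -0.106  0.006] [ 0.066  0.998 -0.013] [ 0.384 -0.038 -0.923] [1.7 3.9 1. ] 0.053507979688857656
tool shift cm [-1.01 -9.36  0.52] t 16.4833 pos [ 0.4409 -0.1058  0.0064] yaw_y -3.8
tool shift cm [ -1.57 -19.24   0.89] t 16.4833 pos [ 0.4409 -0.1058  0.0064] yaw_y -3.8
```

{"method": "play_rows", "body": {
  "targets": [-0.2,-2.4,0.15,0,-0.4,-4.8,0.25,0,-0.6,-7.2,0.35,0,-0.8,-9.6,0.45,0,-1.0,-12,0.55,0,-1.2,-14.4,0.65,0,-1.4,-16.8,0.8,0,-1.55,-19.2,0.88,0]
}}

```text
t: 17.15
tool_pos: [0.4456, -0.2985, 0.0063]
orientation: [0.088, 2.746, -0.035]
force: [0.5, 7.4, 8.9]
opening: 0.0536
gripper_force: 35.0
```

```bash
python3 st.py
python3 - <<'E'
from h import *
togo([.446,-.299,.0067])
c=cam('top'); a=cv2.resize(c['image'][160:300,270:460,::-1],None,fx=4,fy=4,interpolation=2); cv2.imwrite('pics/t2.png',a)
E
```

```text
17.15 [-0.881 -0.1    2.195  0.389  0.798 -2.626] [ 0.446 -0.299  0.006] [ 0.066  0.998 -0.012] [ 0.382 -0.037 -0.923] [0.5 7.4 8.9] 0.053625248131437334
tool shift cm [-0.05 -0.04 -0.02] t 17.15 pos [ 0.4456 -0.2985  0.0063] yaw_y -3.81
```

View pics/t2.png

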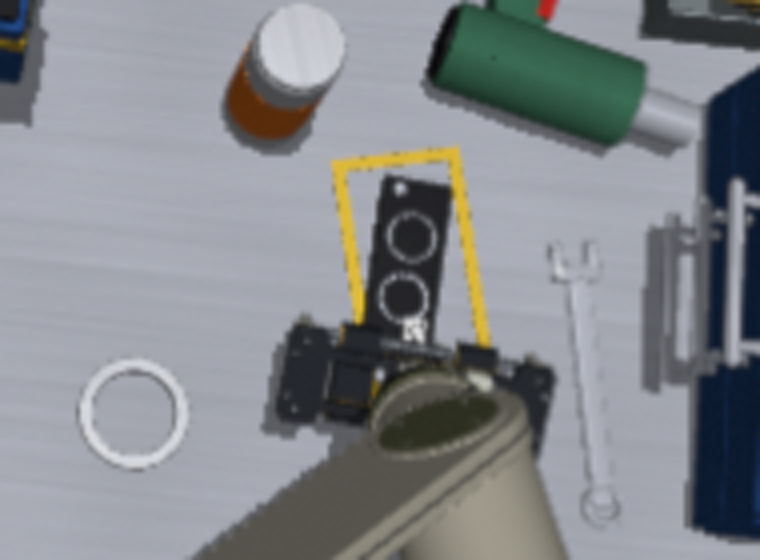

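The black pad's far end is already inside the bay at about (417,185), yaw -3.5° against the bay's 12.5°. I'll open slightly and push its near end to the right to turn it flat.

{"method": "play_rows", "body": {
  "targets": [0,0,-0.1,0,0,0,-0.15,0,0,0,-0.15,3,0,0,-0.15,6,0,0,-0.15,6],
  "grip": 6.8
}}

```text
t: 17.62
tool_pos: [0.4442, -0.296, 0.0068]
orientation: [0.234, 2.739, -0.006]
force: [0.5, 0.0, 0.7]
opening: 0.0678
gripper_force: 0.0
```

```bash
python3 st.py; python3 -c "
from h import *
s=read_state();p=s['tool_pos']
togo([p[0]+.001,p[1]-.031,p[2]])"
```

```text
17.6167 [-0.879 -0.108  2.202  0.385  0.801 -2.514] [ 0.444 -0.296  0.007] [0.164 0.986 0.028] [ 0.381 -0.037 -0.924] [0.5 0.  0.7] 0.06778011126107583
tool shift cm [-0.59 -3.04  0.15] t 17.6167 pos [ 0.4442 -0.296   0.0068] yaw_y -9.46
```

{"method": "play_rows", "body": {
  "targets": [-0.1,-0.8,0.04,0,-0.25,-1.4,0.07,0,-0.35,-2,0.1,0,-0.45,-2.6,0.12,0,-0.6,-3.2,0.15,0,-0.6,-3.2,0.15,0]
}}

```text
t: 18.12
tool_pos: [0.4455, -0.332, 0.0077]
orientation: [0.233, 2.738, -0.01]
force: [-0.1, -1.2, 0.2]
opening: 0.0678
gripper_force: 0.1
```

```bash
python3 st.py
python3 - <<'E'
from h import *
c=cam('top'); cv2.imwrite('pics/t3.png',cv2.resize(c['image'][180:270,330:420,::-1],None,fx=6,fy=6,interpolation=2))
E
```

```text
18.1167 [-0.928 -0.037  2.132  0.399  0.812 -2.572] [ 0.446 -0.332  0.008] [0.164 0.986 0.026] [ 0.382 -0.039 -0.923] [-0.1 -1.2  0.2] 0.06776083333421815
```

View pics/t3.png

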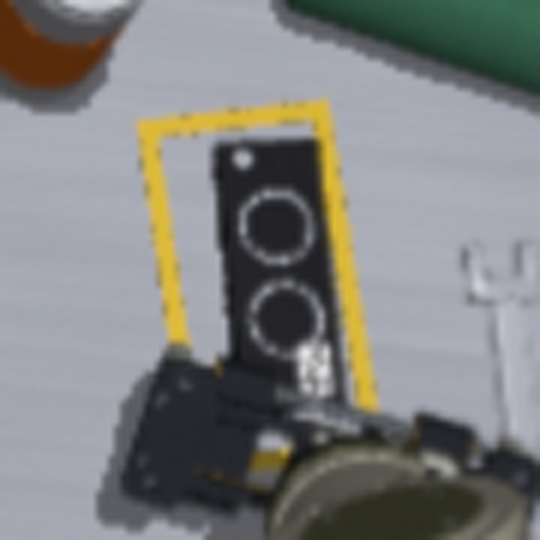

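Run:
```python
from h import *
c=cam('top'); f=lambda p,z: ray(c,np.array(p)/6+[330,180]-.4,z)[:,:2]
e=f([[213,145],[320,138],[232,355],[340,375]],.018); print(e)
l=e[2]-e[0]; yaw=np.arctan2(-l[1],-l[0]); r=e[3]-e[1]; print(np.degrees(yaw),np.degrees(np.arctan2(-r[1],-r[0])))
u=np.array([np.cos(yaw),np.sin(yaw)]); n=np.array([-u[1],u[0]])
ctr=(e[0]+e[1])/2-.070*u; print('ctr',ctr)
b=np.array([.5065,-.310]);by=np.radians(12.5);B=np.array([[np.cos(by),np.sin(by)],[-np.sin(by),np.cos(by)]])
for a in(-70,70):
  for d in(-27,27): print((B@(ctr+u*a/1e3+n*d/1e3-b)*1000).round(1))
cp=ctr+.025*u-.027*n; print('contact',cp)
```

```text
[[ 0.57597818 -0.27697286]
 [ 0.58578972 -0.33200928]
 [ 0.46811458 -0.29415325]
 [ 0.4639108  -0.34974842]]
9.049984970619496 8.28109299806678
ctr [ 0.51175535 -0.31550179]
[-67.6 -29.2]
[-64.3  24.7]
[ 72.2 -37.7]
[75.4 16.2]
contact [ 0.54069113 -0.33823328]
```

{"method": "play_rows", "body": {
  "targets": [0,0.3,0,0,0,0.3,-2,0,0,0.3,-5,0,0,0.3,-8,0,0,0.3,-8,0]
}}

```text
t: 18.63
tool_pos: [0.4165, -0.3268, 0.0875]
orientation: [0.23, 2.733, -0.017]
force: [1.4, -0.9, 0.7]
opening: 0.0682
gripper_force: 0.0
```

```bash
cat > bay.py <<'E'
from h import *
def meas(n,box=None):
    c=cam(n); h=cv2.cvtColor(c['image'],cv2.COLOR_RGB2HSV); H,W=h.shape[:2]
    u,v=np.meshgrid(np.arange(W),np.arange(H)); g=ray(c,np.c_[u.ravel(),v.ravel()],.018).reshape(H,W,3)
    near=(abs(g[...,0]-.51)<.12)&(abs(g[...,1]+.31)<.085)
    near&=(g[...,0]>.36)
    ye=cv2.inRange(h,(18,90,90),(35,255,255))*near.astype(np.uint8)
    w=ray(c,np.argwhere(ye>0)[:,::-1],0)[:,:2]*1000
    print(n,'bay',len(w),cv2.minAreaRect(w.astype(np.float32)) if len(w)>5 else '')
    dk=((h[...,2]<75)&near).astype(np.uint8)
    k,l,st,ce=cv2.connectedComponentsWithStats(dk)
    for i in range(1,k):
        if st[i,4]>150:
            p=np.argwhere(l==i)[:,::-1]; w=ray(c,p,.018)[:,:2]*1000
            print(' dark',st[i].tolist(),cv2.minAreaRect(w.astype(np.float32)))
    return c
E
python3 - <<'E'
from bay import *
for n in('top','wrist'): c=meas(n)
save(c,'w4.png')
E
```

```text
top bay 469 ((507.464111328125, -309.2804260253906), (189.44180297851562, 102.8286361694336), 12.611719131469727)
 dark [354, 203, 47, 64, 874] ((486.9460144042969, -325.314697265625), (139.42416381835938, 193.8285675048828), 89.90438842773438)
wrist bay 2971 ((508.2735900878906, -311.0776062011719), (190.41184997558594, 103.16386413574219), 12.635993003845215)
 dark [220, 191, 147, 123, 7988] ((532.7235107421875, -309.9568176269531), (169.9602813720703, 194.44027709960938), 89.9712905883789)
 dark [256, 224, 33, 23, 557] ((489.9037170410156, -322.08770751953125), (30.531591415405273, 31.84416389465332), 27.688875198364258)
 dark [271, 255, 29, 18, 421] ((537.2220458984375, -313.9084167480469), (31.36177635192871, 29.836326599121094), 79.15076446533203)
```

View pics/w4.png

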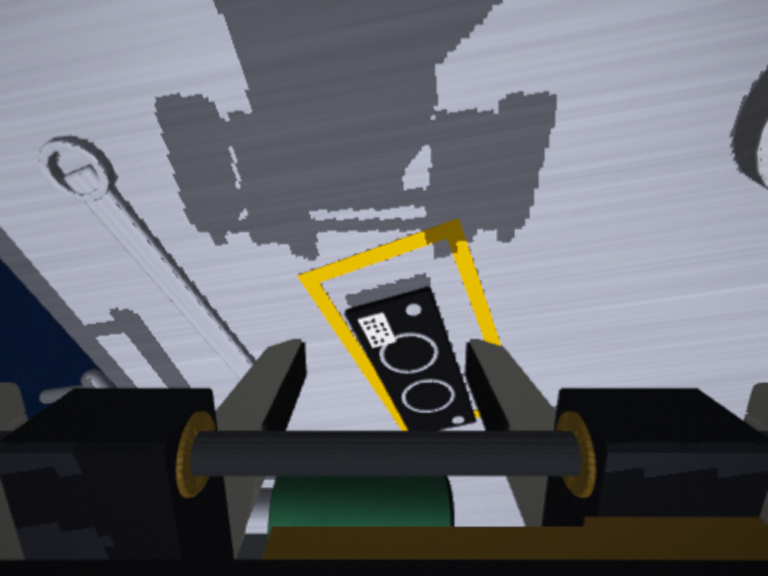

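The wrist view shows the pad nearly parallel to the bay but close to the right tape. Its front corners are at (346,308) and (430,288), the rear-left at (476,421), and the rear-right at about (408,433).

Run:
```python
from h import *
c=cam('wrist')
e=ray(c,np.array([[346,310],[430,289],[476,421],[408,433]])/1.5,.018)[:,:2]
b=np.array([.5075,-.310]);by=np.radians(12.6);B=np.array([[np.cos(by),np.sin(by)],[-np.sin(by),np.cos(by)]])
print(((e-b)@B.T*1000).round(1)); l=e[2]-e[1]; yaw=np.arctan2(l[1],l[0]); print(np.degrees(yaw))
u=np.array([np.cos(yaw),np.sin(yaw)]); n=np.array([-u[1],u[0]]); ctr=(e[0]+e[1])/2+.07*u; print(ctr)
cp=ctr+.018*u-.027*n; print('contact',cp)
for k in(.030,.012): togo([*(cp-k*n-[0,.0175]),.009 if k<.02 else .06])
```

```text
[[-72.5 -27.1]
 [-68.1  24. ]
 [ 69.6  16.1]
 [ 63.6 -37.4]]
9.30701280713675
[ 0.50829207 -0.31551643]
contact [ 0.53042169 -0.33924995]
tool shift cm [-11.05  -4.21   6.82] t 18.7833 pos [ 0.4156 -0.3244  0.0817] yaw_y -9.39
tool shift cm [-8.55 -2.64 11.35] t 18.7833 pos [ 0.4156 -0.3244  0.0817] yaw_y -9.39
```

Run:
```python
from h import *
togo([.515,-.313,.055]); togo([.529,-.313,.009]);togo([.529,-.286,.009])
```

```text
tool shift cm [-7.84  2.68  6.22] t 18.7833 pos [ 0.4156 -0.3244  0.0817] yaw_y -9.39
tool shift cm [-7.35  2.79 11.  ] t 18.7833 pos [ 0.4156 -0.3244  0.0817] yaw_y -9.39
tool shift cm [-6.91  5.45 10.89] t 18.7833 pos [ 0.4156 -0.3244  0.0817] yaw_y -9.39
```

{"method": "play_rows", "body": {
  "targets": [-3,1,1.8,0,-6,2,3.8,0,-7.8,2.7,6.2,0,-7.7,2.7,8.2,0,-7.4,2.8,11,0,-7.4,2.8,11,0,-7.4,2.8,11,0],
  "grip": 9.3
}}

```text
t: 19.37
tool_pos: [0.5287, -0.3109, 0.0055]
orientation: [0.232, 2.742, -0.004]
force: [-0.9, 0.1, 0.4]
opening: 0.0928
gripper_force: 0.0
```

```bash
python3 st.py;python3 - <<'E'
from h import *
togo([.529,-.286,.009])
E
```

```text
19.3667 [-0.763  0.1    1.997  0.348  0.765 -2.383] [ 0.529 -0.311  0.005] [0.162 0.986 0.029] [ 0.379 -0.035 -0.925] [-0.9  0.1  0.4] 0.09276468047650878
tool shift cm [ 0.24  2.47 -0.4 ] t 19.3667 pos [ 0.5287 -0.3109  0.0055] yaw_y -9.33
```

{"method": "play_rows", "body": {
  "targets": [0.1,0.7,-0.2,0,0.2,1.4,-0.2,0,0.3,2,-0.2,0,0.3,2.5,-0.2,0,0.3,2.5,-0.2,0,0.3,2.0,-0.2,0,0.3,1.4,-0.2,0]
}}

```text
t: 19.95
tool_pos: [0.5282, -0.2985, 0.0103]
orientation: [0.231, 2.738, -0.009]
force: [-0.2, 0.0, -0.5]
opening: 0.0932
gripper_force: 0.0
```

{"method": "play_rows", "body": {
  "targets": [0,0,-3,0,0,0,-6,0,0,0,-10,0,0,0,-14,0,2,0,-17,-6,3,0,-17,-6,3,0,-17,-6]
}}

```text
t: 20.53
tool_pos: [0.435, -0.2886, 0.1572]
orientation: [0.09, 2.745, -0.042]
force: [0.1, -0.2, -1.4]
opening: 0.0931
gripper_force: 0.0
```

```bash
python3 st.py;python3 - <<'E'
from h import *
for n in('wrist','top'):
    c=cam(n); save(c,n+'5.png'); k=.018
    b=np.array([.5075,-.310]);by=np.radians(12.6);B=np.array([[np.cos(by),-np.sin(by)],[np.sin(by),np.cos(by)]])
    L=np.array([[-84,-41],[84,-41],[84,41],[-84,41]])/1000@B.T+b
    h=cv2.cvtColor(c['image'],cv2.COLOR_RGB2HSV)
    # dark pixels lying within the bay (rays on z=.018)
    H,W=h.shape[:2]; u,v=np.meshgrid(np.arange(W),np.arange(H)); g=ray(c,np.c_[u.ravel(),v.ravel()],k)[:,:2]
    q=((g-b)@B*1000).reshape(H,W,2); m=(h[...,2]<70)&(abs(q[...,0])<90)&(abs(q[...,1])<60)
    kk,l,st,_=cv2.connectedComponentsWithStats(m.astype(np.uint8)); i=1+st[1:,4].argmax()
    w=q[l==i]; r=cv2.minAreaRect(w.astype(np.float32)); print(n,st[i],r,cv2.boxPoints(r).round(1).tolist())
E
```

```text
20.5333 [-0.883 -0.389  2.129  0.303  1.129 -2.481] [ 0.435 -0.289  0.157] [ 0.069  0.997 -0.016] [ 0.383 -0.042 -0.923] [ 0.1 -0.2 -1.4] 0.09306401020080568
wrist [ 212  139   72   99 2541] ((5.4275665283203125, 6.680347442626953), (54.4678955078125, 141.3596649169922), 87.24039459228516) [[-66.5, -17.100000381469727], [74.69999694824219, -23.899999618530273], [77.30000305175781, 30.5], [-63.900001525878906, 37.29999923706055]]
top [357 203  34  55 555] ((-5.2811737060546875, 19.71023941040039), (166.0249481201172, 96.31851196289062), 6.469105243682861) [[-93.19999694824219, 58.20000076293945], [-82.30000305175781, -37.5], [82.5999984741211, -18.799999237060547], [71.80000305175781, 76.9000015258789]]
```

Run:
```python
from h import *
for n in('wrist','top'):
    c=cam(n); h=cv2.cvtColor(c['image'],cv2.COLOR_RGB2HSV); b=np.array([.5075,-.310])
    p=np.argwhere(cv2.inRange(h,(18,90,90),(35,255,255)))[:,::-1]; w=ray(c,p,0)[:,:2]; w=w[(abs(w-b)<[.12,.085]).all(1)]
    print(n,len(w),cv2.minAreaRect((w*1000).astype(np.float32)))
togo([.44,.2,.12])
```

```text
wrist 3076 ((507.66888427734375, -311.0794372558594), (190.22763061523438, 103.29051971435547), 12.682955741882324)
top 430 ((507.34136962890625, -309.2468566894531), (189.78347778320312, 102.75831604003906), 12.477629661560059)
tool shift cm [ 3.75 48.64  1.52] t 20.7333 pos [ 0.4358 -0.2868  0.154 ] yaw_y -3.9
```

View pics/wrist5.png

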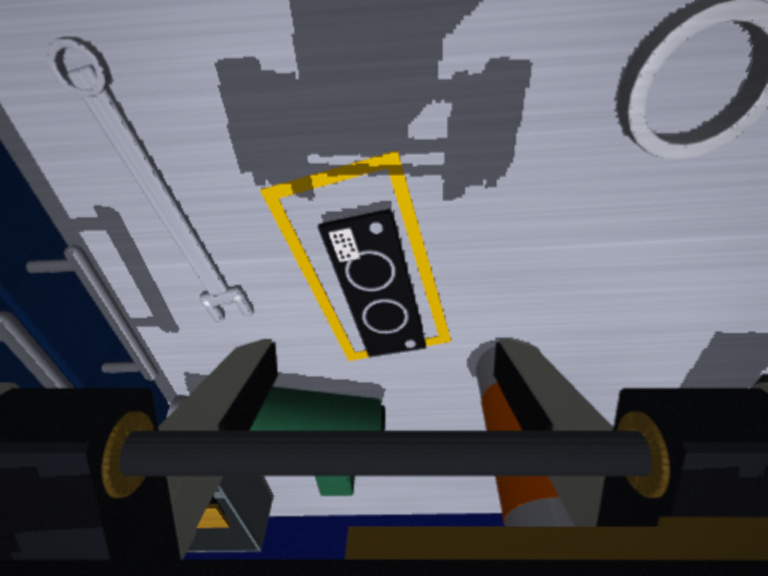

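The black pad lies inside the tape with at least 2.5 mm margin everywhere (pad box about (320–425, 208–355)). Now to the brass pad.

{"method": "play_rows", "body": {
  "targets": [1,4,0,0,2,8,0,0,3,12,0,0,4,16,0,0,4,20,0,0,4,24,0,0,4,28,0,0,4,32,0,0]
}}

```text
t: 21.4
tool_pos: [0.42, 0.032, 0.1353]
orientation: [0.089, 2.747, -0.036]
force: [0.2, 0.1, -1.5]
opening: 0.0929
gripper_force: 0.0
```

```bash
python3 -c "
from h import *
togo([.40,.325,.115])"
```

```text
tool shift cm [ 4.29 29.13 -0.  ] t 21.4 pos [0.42   0.032  0.1353] yaw_y -3.85
```

{"method": "play_rows", "body": {
  "targets": [4.3,29.1,0,0,4.3,29.1,0,0,4.3,29.1,0,0,4.3,29.1,0,0,4.3,29.1,0,0,4.3,29.1,0,0,4.3,29.1,0,0,4.3,29.1,0,0]
}}

```text
t: 22.07
tool_pos: [0.3978, 0.328, 0.1119]
orientation: [0.081, 2.752, -0.038]
force: [-0.2, 0.1, -0.3]
opening: 0.093
gripper_force: 0.0
```

Run:
```python
from h import *
c=cam('wrist'); h=cv2.cvtColor(c['image'],cv2.COLOR_RGB2HSV)
p=np.argwhere(cv2.inRange(h,(10,90,60),(30,255,255)))[:,::-1]; w=ray(c,p,.018)[:,:2]
w=w[(abs(w-[.502,.336])<[.09,.06]).all(1)]; r=cv2.minAreaRect((w*1000).astype(np.float32)); print(r,cv2.boxPoints(r).tolist())
togo([.4445,.325,.007])
```

```text
((500.73358154296875, 333.7057189941406), (142.85792541503906, 53.972259521484375), 9.971233367919922) [[425.7108154296875, 347.916015625], [435.05633544921875, 294.759033203125], [575.75634765625, 319.49542236328125], [566.4108276367188, 372.65240478515625]]
tool shift cm [-0.3   0.32 11.5 ] t 22.1167 pos [0.3981 0.3264 0.1123] yaw_y -3.54
```

{"method": "play_rows", "body": {
  "targets": [0,0,4,0,0,0.05,8,0,-0.05,0.05,10.5,0,-0.05,0.05,11.3,0,-0.05,0.05,11.3,0,-0.05,0.05,11.3,0]
}}

```text
t: 22.62
tool_pos: [0.4438, 0.3179, 0.0114]
orientation: [0.09, 2.748, -0.038]
force: [-0.0, -0.0, -0.1]
opening: 0.0932
gripper_force: 0.0
```

{"method": "play_rows", "body": {
  "targets": [0,0,0,0,0,0,0,0,0,0,0,0,0,0,0,0,0,0,0,0,0,0,0,0,0,0,0,0,0,0,0,0],
  "grip": 4.5,
  "grip_force": 35
}}

```text
t: 23.28
tool_pos: [0.4443, 0.3195, 0.0121]
orientation: [0.088, 2.746, -0.035]
force: [-2.2, 3.2, 6.5]
opening: 0.0556
gripper_force: 34.5
```

```bash
python3 st.py
python3 - <<'E'
from h import *
c=cam('wrist'); h=cv2.cvtColor(c['image'],cv2.COLOR_RGB2HSV)
p=np.argwhere(cv2.inRange(h,(10,90,60),(30,255,255)))[:,::-1]; w=ray(c,p,.018)[:,:2]
w=w[(abs(w-[.502,.32])<[.09,.06]).all(1)]; r=cv2.minAreaRect((w*1000).astype(np.float32)); print(r,cv2.boxPoints(r).tolist())
c=cam('top'); h=cv2.cvtColor(c['image'],cv2.COLOR_RGB2HSV)
p=np.argwhere(cv2.inRange(h,(10,90,60),(30,255,255)))[:,::-1]; w=ray(c,p,.018)[:,:2]
w=w[(abs(w-[.502,.32])<[.09,.06]).all(1)]; r=cv2.minAreaRect((w*1000).astype(np.float32)); print(r)
togo([.455,.05,.007])
E
```

```text
23.2833 [ 0.724 -0.015  2.102 -0.395  0.818 -0.545] [0.444 0.32  0.012] [ 0.067  0.998 -0.012] [ 0.383 -0.037 -0.923] [-2.2  3.2  6.5] 0.055553796654462605
((501.01025390625, 331.7227478027344), (144.38844299316406, 54.60947799682617), 12.96798324584961) [[424.52996826171875, 342.1302185058594], [436.78466796875, 288.9135437011719], [577.4905395507812, 321.3152770996094], [565.23583984375, 374.5319519042969]]
((499.97998046875, 327.941650390625), (147.6737823486328, 61.59526824951172), 12.464544296264648)
tool shift cm [ -2.32 -26.82   1.87] t 23.3833 pos [0.4443 0.3196 0.0121] yaw_y -3.82
```

{"method": "play_rows", "body": {
  "targets": [0,0,0,0,0,0,0,0,-0.1,0,0.25,0,-0.1,0,0.55,0,-0.1,0,0.55,0,-0.1,0,0.55,0],
  "grip": 6.8
}}

```text
t: 23.88
tool_pos: [0.4464, 0.3177, 0.0057]
orientation: [0.089, 2.749, -0.039]
force: [-0.4, 0.3, 0.5]
opening: 0.0679
gripper_force: 0.0
```

{"method": "play_rows", "body": {
  "targets": [0,0,0,0,0,0,0,0,0,0,0,0,0,0,0,0,0,0,0,0,0,0,0,0],
  "grip": 4.5,
  "grip_force": 45
}}

```text
t: 24.38
tool_pos: [0.4467, 0.3183, 0.0063]
orientation: [0.088, 2.748, -0.037]
force: [0.1, 1.3, -2.2]
opening: 0.0558
gripper_force: 43.4
```

```bash
python3 st.py
python3 - <<'E'
from h import *
c=cam('top'); cv2.imwrite('pics/t6.png',cv2.resize(c['image'][160:270,120:260,::-1],None,fx=5,fy=5,interpolation=2))
E
```

```text
24.3833 [ 0.718  0.     2.099 -0.398  0.807 -0.545] [0.447 0.318 0.006] [ 0.067  0.998 -0.014] [ 0.381 -0.038 -0.924] [ 0.1  1.3 -2.2] 0.055826469022866844
```

View pics/t6.png

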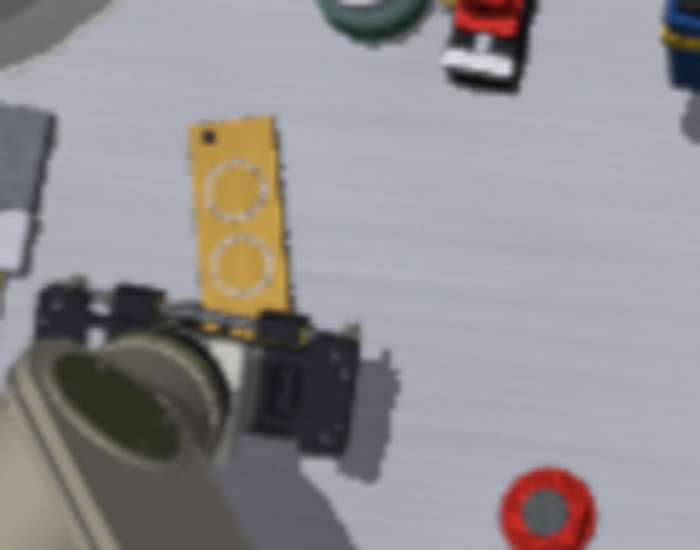

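The brass pad did not turn when gripped; its edge still shows about 10° yaw. I'll turn it the same way as before, by opening slightly and pushing the near end left.

{"method": "play_rows", "body": {
  "targets": [0,0,0,0,0,0,0,0,0.05,0.8,-0.03,0,0.1,1.5,-0.06,0,0.15,2.2,-0.09,0,0.25,2.9,-0.12,0,0.3,3.5,-0.14,0,0.3,3.5,-0.14,0],
  "grip": 6.8
}}

```text
t: 25.1
tool_pos: [0.446, 0.3552, 0.0064]
orientation: [0.087, 2.747, -0.036]
force: [-0.1, 0.0, 1.1]
opening: 0.068
gripper_force: 0.0
```

```bash
python3 st.py
cat > br.py <<'E'
from h import *
c=cam('top'); h=cv2.cvtColor(c['image'],cv2.COLOR_RGB2HSV)
m=cv2.inRange(h,(10,90,60),(30,255,255)); k,l,st,_=cv2.connectedComponentsWithStats(m)
H,W=m.shape; u,v=np.meshgrid(np.arange(W),np.arange(H)); g=(ray(c,np.c_[u.ravel(),v.ravel()],.018)[:,:2]*1000).reshape(H,W,2)
# sides: per x-slice extents of pad's visible part
def sl(x0,x1,yc):
    L=[];Rr=[]
    for x in np.arange(x0,x1,4):
        q=g[(m>0)&(abs(g[...,0]-x)<2.5)&(abs(g[...,1]-yc)<60)][:,1]
        if len(q)>10: L.append((x,q.max()));Rr.append((x,q.min()))
    for n,e in(('L',L),('R',Rr)):
        e=np.array(e); a=np.polyfit(e[:,0],e[:,1],1); print(n,np.degrees(np.arctan(a[0])).round(2),np.polyval(a,x0).round(1))
    q=g[(m>0)&(abs(g[...,1]-yc)<60)&(g[...,0]<x1+90)][:,0]; print('xmax',q.max())
E
python3 -c "
from br import *
sl(485,550,330)"
```

```text
25.1 [ 0.778  0.072  2.025 -0.411  0.828 -0.482] [0.446 0.355 0.006] [ 0.066  0.998 -0.013] [ 0.382 -0.037 -0.923] [-0.1  0.   1.1] 0.06801292146571263
L -4.43 371.9
R -3.29 319.7
xmax 582.144416012265
```

{"method": "play_rows", "body": {
  "targets": [0,-0.5,0,0,0,-0.5,0,0,0,-0.5,0,0]
}}

```text
t: 25.4
tool_pos: [0.4455, 0.3479, 0.0061]
orientation: [0.089, 2.748, -0.037]
force: [0.4, 0.5, 0.3]
opening: 0.0678
gripper_force: 0.0
```

{"method": "play_rows", "body": {
  "targets": [0,0,0,0,0,0,0,0,0,0,0,0,0,0,0,0,0,0,0,0],
  "grip": 4.5,
  "grip_force": 40
}}

```text
t: 25.82
tool_pos: [0.4456, 0.3484, 0.0063]
orientation: [0.089, 2.747, -0.037]
force: [0.2, -0.6, 0.8]
opening: 0.0527
gripper_force: 40.0
```

```bash
python3 st.py; python3 -c "
from br import *
sl(485,550,340)
for p in [(.448,.3),(.452,.2),(.456,.1),(.459,.046)]: togo([*p,.0067])
"
```

```text
25.8167 [ 0.769  0.059  2.039 -0.41   0.825 -0.49 ] [0.446 0.348 0.006] [ 0.067  0.998 -0.014] [ 0.381 -0.038 -0.924] [ 0.2 -0.6  0.8] 0.0526817847355258
L -4.43 372.1
R -3.29 319.7
xmax 582.144416012265
tool shift cm [-0.51 -4.82  0.24] t 25.8667 pos [0.4456 0.3484 0.0063] yaw_y -3.85
tool shift cm [ -1.45 -14.76   0.78] t 25.8667 pos [0.4456 0.3484 0.0063] yaw_y -3.85
tool shift cm [ -2.38 -24.71   1.32] t 25.8667 pos [0.4456 0.3484 0.0063] yaw_y -3.85
tool shift cm [ -2.97 -30.08   1.64] t 25.8667 pos [0.4456 0.3484 0.0063] yaw_y -3.85
```

{"method": "play_rows", "body": {
  "targets": [-0.1,-1,0.05,0,-0.3,-3,0.16,0,-0.54,-5.4,0.29,0,-0.78,-7.8,0.42,0,-1.02,-10.2,0.55,0,-1.26,-12.6,0.68,0,-1.5,-15,0.8,0,-1.7,-17,0.92,0]
}}

```text
t: 26.53
tool_pos: [0.4528, 0.176, 0.0063]
orientation: [0.088, 2.747, -0.037]
force: [0.5, 2.5, -1.9]
opening: 0.0528
gripper_force: 40.0
```

```bash
python3 st.py; python3 -c "
from h import *
togo([.459,.0445,.0067])
"
```

```text
26.5333 [ 0.411 -0.266  2.337 -0.281  0.743 -0.92 ] [0.453 0.176 0.006] [ 0.067  0.998 -0.014] [ 0.381 -0.038 -0.924] [ 0.5  2.5 -1.9] 0.052817692905930295
tool shift cm [ -1.33 -13.08   0.7 ] t 26.5333 pos [0.4528 0.176  0.0063] yaw_y -3.84
```

{"method": "play_rows", "body": {
  "targets": [-0.22,-2.2,0.12,0,-0.44,-4.4,0.24,0,-0.66,-6.6,0.36,0,-0.88,-8.8,0.47,0,-1.1,-11,0.6,0,-1.3,-13.1,0.7,0,-1.3,-13.1,0.7,0]
}}

```text
t: 27.12
tool_pos: [0.4584, 0.0427, 0.0063]
orientation: [0.092, 2.748, -0.039]
force: [-0.5, -1.8, -2.1]
opening: 0.053
gripper_force: 40.0
```

```bash
python3 st.py; python3 -c "
from br import *
sl(525,575,45)
s=read_state();p=s['tool_pos']
for d in(.06,.105,.118): togo([p[0]+d,p[1]-.0655*d,.0067])
"
```

```text
27.1167 [ 0.021 -0.431  2.457 -0.073  0.727 -1.438] [0.458 0.043 0.006] [ 0.07   0.997 -0.015] [ 0.381 -0.04  -0.924] [-0.5 -1.8 -2.1] 0.05302650478479024
L -4.93 65.0
R -4.27 14.1
xmax 658.0869242018202
tool shift cm [-5.57  0.03  2.26] t 27.1667 pos [0.4584 0.0436 0.0063] yaw_y -4.07
tool shift cm [-9.74  0.06  3.98] t 27.1667 pos [0.4584 0.0436 0.0063] yaw_y -4.07
tool shift cm [-10.94   0.07   4.48] t 27.1667 pos [0.4584 0.0436 0.0063] yaw_y -4.07
```

{"method": "play_rows", "body": {
  "targets": [-1,0,0.41,0,-2.8,0,1.15,0,-4.6,0.05,1.88,0,-6.4,0.05,2.62,0,-8.0,0.05,3.27,0,-9.2,0.05,3.77,0,-9.7,0.05,3.97,0]
}}

```text
t: 27.75
tool_pos: [0.5644, 0.0398, 0.0068]
orientation: [0.088, 2.748, -0.037]
force: [-1.1, -0.2, -2.1]
opening: 0.0527
gripper_force: 40.0
```

```bash
python3 st.py; python3 -c "
from h import *
s=read_state();p=s['tool_pos']
togo([p[0]+.02,p[1]-.0014,.0067])
"
```

```text
27.75 [ 0.007 -0.073  2.169 -0.067  0.656 -1.454] [0.564 0.04  0.007] [ 0.067  0.998 -0.014] [ 0.381 -0.038 -0.924] [-1.1 -0.2 -2.1] 0.052703368912498445
tool shift cm [-1.85 -0.01  0.78] t 27.75 pos [0.5644 0.0398 0.0068] yaw_y -3.83
```

{"method": "play_rows", "body": {
  "targets": [-0.45,0,0.19,0,-0.9,0,0.38,0,-0.9,0,0.38,0]
}}

```text
t: 28.0
tool_pos: [0.5734, 0.0389, 0.007]
orientation: [0.088, 2.748, -0.037]
force: [0.7, -0.6, -2.2]
opening: 0.0526
gripper_force: 40.0
```

{"method": "play_rows", "body": {
  "targets": [-0.15,0,0.06,0,-0.3,0,0.12,0,-0.3,0,0.12,0]
}}

```text
t: 28.25
tool_pos: [0.5765, 0.0385, 0.0073]
orientation: [0.089, 2.748, -0.037]
force: [-1.2, 0.5, -2.2]
opening: 0.0528
gripper_force: 40.0
```

{"method": "play_rows", "body": {
  "targets": [-0.15,0,0.07,0,-0.3,0,0.14,0,-0.3,0,0.14,0]
}}

```text
t: 28.5
tool_pos: [0.577, 0.0383, 0.0056]
orientation: [0.088, 2.754, -0.038]
force: [-20.3, 0.8, 11.9]
opening: 0.0531
gripper_force: 40.0
```

{"method": "play_rows", "body": {
  "targets": [-0.15,0,0.07,0,-0.3,0,0.14,0,-0.3,0,0.14,0]
}}

```text
t: 28.75
tool_pos: [0.5792, 0.0381, 0.0055]
orientation: [0.089, 2.756, -0.038]
force: [-35.0, 1.5, 26.5]
opening: 0.0526
gripper_force: 40.1
```

{"method": "play_rows", "body": {
  "targets": [0.3,0,-0.12,0,0.3,0.1,-0.12,0,0.3,0.2,-0.12,0,0.3,0.2,-0.12,0]
}}

```text
t: 29.08
tool_pos: [0.5788, 0.0397, 0.0059]
orientation: [0.09, 2.75, -0.038]
force: [-5.8, -3.3, -1.3]
opening: 0.0529
gripper_force: 40.1
```

{"method": "play_rows", "body": {
  "targets": [0,0.1,0,0,0,0.2,0,0,0,0.2,0,0]
}}

```text
t: 29.33
tool_pos: [0.579, 0.0416, 0.0058]
orientation: [0.09, 2.75, -0.038]
force: [-4.5, -3.7, -1.4]
opening: 0.0527
gripper_force: 40.1
```

{"method": "play_rows", "body": {
  "targets": [0,0.1,0,0,0,0.2,0,0,0,0.2,0,0]
}}

```text
t: 29.58
tool_pos: [0.5791, 0.0436, 0.0057]
orientation: [0.09, 2.75, -0.038]
force: [-6.3, -3.3, -2.5]
opening: 0.0528
gripper_force: 40.1
```

```bash
python3 st.py
python3 - <<'E'
from h import *
c=cam('scene'); a=cv2.resize(c['image'][180:230,185:270,::-1],None,fx=8,fy=8,interpolation=2); cv2.imwrite('pics/s7.png',a)
E
```

```text
29.5833 [ 0.016 -0.026  2.126 -0.075  0.656 -1.439] [0.579 0.044 0.006] [ 0.068  0.998 -0.014] [ 0.379 -0.039 -0.925] [-6.3 -3.3 -2.5] 0.0527991080462145
```

View pics/s7.png

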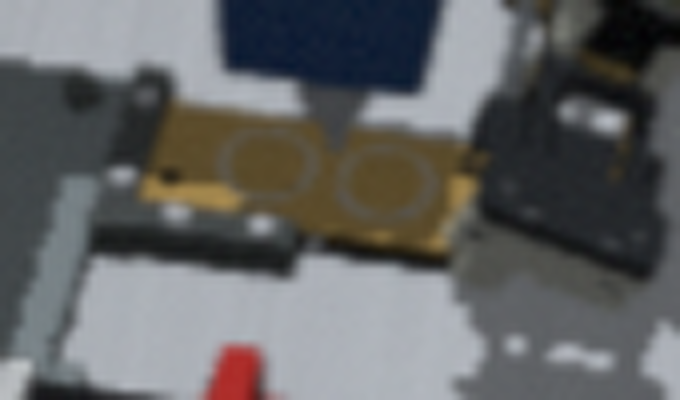

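The scene crop shows the brass pad's rear edge at (170,105)–(140,200), against the back stop bar, with its left side close to the side stop at (100–300, 215–260). I'll keep pushing left until I feel the contact.

{"method": "play_rows", "body": {
  "targets": [0,0.1,0,0,0,0.2,0,0,0,0.2,0,0]
}}

```text
t: 29.88
tool_pos: [0.579, 0.0443, 0.0056]
orientation: [0.091, 2.751, -0.041]
force: [-7.3, -11.5, -0.6]
opening: 0.0537
gripper_force: 40.2
```

Run:
```python
from h import *
s=cam('scene')
# side-stop geometry and pad edges from the last crop's pixels
f=lambda p,z: (ray(s,np.array(p)/8+[185,180]-.4,z)[:,:2]*1000).round(1)
print('pad plate left edge z18',f([[140,198],[300,232],[445,255]],.018).tolist(),'rear right',f([[172,107]],.018).tolist(),'right front',f([[470,143]],.018).tolist())
print(read_state()['wrist_torque'].round(2))
```

```text
pad plate left edge z18 [[711.4, 58.2], [646.5, 68.4], [589.1, 73.8]] rear right [[706.2, 10.3]] right front [[585.5, 16.4]]
[-1.84  1.32 -1.59]
```

{"method": "play_rows", "body": {
  "targets": [0,-0.1,0,0,0,-0.15,0,0,0,-0.15,0,0,0,-0.15,0,0]
}}

```text
t: 30.27
tool_pos: [0.5791, 0.0437, 0.0057]
orientation: [0.09, 2.75, -0.039]
force: [-5.2, -6.4, -0.9]
opening: 0.0529
gripper_force: 40.1
```

{"method": "play_rows", "body": {
  "targets": [0,0,0,0,0,0,0,0,0,0,0,0,2,0,-1.5,0,5,0,-4.5,0,8,0,-8,0,10,0,-11,0,10,0,-11,0],
  "grip": 8
}}

```text
t: 30.93
tool_pos: [0.4454, 0.055, 0.0716]
orientation: [0.088, 2.746, -0.037]
force: [1.4, -0.6, 1.1]
opening: 0.0802
gripper_force: 0.0
```

```bash
python3 st.py
python3 - <<'E'
from h import *
c=cam('wrist'); np.save('w8.npy',c['image']); print(c['cam_to_world'].round(4).tolist())
P=np.array([[.572,.065,.018],[.572,.015,.018],[.71,.06,.018],[.71,.0,.018]]); q=proj(c,P); print(q.round(0))
x0,y0=np.maximum(q.min(0).astype(int)-25,0); x1,y1=q.max(0).astype(int)+40; x1=min(x1,512);y1=min(y1,384); f=min(800/(x1-x0),600/(y1-y0)); print(x0,y0,f)
cv2.imwrite('pics/w8.png',cv2.resize(c['image'][y0:y1,x0:x1,::-1],None,fx=f,fy=f,interpolation=2))
E
```

```text
30.9333 [ 0.06  -0.626  2.448 -0.076  0.93  -1.414] [0.445 0.055 0.072] [ 0.067  0.998 -0.013] [ 0.383 -0.038 -0.923] [ 1.4 -0.6  1.1] 0.08015346234368323
[[0.0658, -0.7771, -0.6259, 0.3093], [0.9977, 0.0427, 0.0519, 0.0652], [-0.0136, -0.6279, 0.7782, 0.1962], [0.0, 0.0, 0.0, 1.0]]
[[275. 280.]
 [229. 282.]
 [274. 339.]
 [231. 340.]]
203 255 4.8
```

Run:
```python
from h import *
c=cam('wrist'); P=np.array([[.71,.06,.018],[.71,.0,.018],[.572,.04,.018]])
for d in([-.03,0,.08],[-.05,0,.12],[-.07,0,.16],[-.1,0,.2],[0,0,.15]):
    cc=dict(c); T=c['cam_to_world'].copy(); T[:3,3]+=d; cc['cam_to_world']=T; print(d,proj(cc,P).round(0).tolist())
togo([.4,.055,.23])
```

```text
[-0.03, 0, 0.08] [[272.0, 297.0], [237.0, 298.0], [255.0, 242.0]]
[-0.05, 0, 0.12] [[272.0, 283.0], [239.0, 284.0], [256.0, 231.0]]
[-0.07, 0, 0.16] [[272.0, 271.0], [242.0, 272.0], [257.0, 221.0]]
[-0.1, 0, 0.2] [[272.0, 264.0], [244.0, 265.0], [259.0, 218.0]]
[0, 0, 0.15] [[271.0, 252.0], [238.0, 253.0], [254.0, 193.0]]
tool shift cm [ -1.75  -0.53 -16.25] t 31.0333 pos [0.4473 0.0552 0.0735] yaw_y -3.8
```

{"method": "play_rows", "body": {
  "targets": [-0.9,0,-4,0,-1.8,-0.1,-8,0,-2.6,-0.3,-11.4,0,-2.6,-0.3,-11.4,0,-2.6,-0.3,-11.4,0]
}}

```text
t: 31.45
tool_pos: [0.4291, 0.0546, 0.1891]
orientation: [0.089, 2.741, -0.036]
force: [-0.1, -0.4, -0.4]
opening: 0.08
gripper_force: 0.0
```

Run:
```python
from h import *
c=cam('wrist'); np.save('w8.npy',c['image']); np.save('w8T.npy',c['cam_to_world'])
q=proj(c,[[.572,.04,.018],[.71,.06,.018],[.71,0,.018]]); print(q.round(0))
x0,y0=200,180; f=6
cv2.imwrite('pics/w8.png',cv2.resize(c['image'][y0:y0+100,x0:x0+120,::-1],None,fx=f,fy=f,interpolation=2))
h=cv2.cvtColor(c['image'],cv2.COLOR_RGB2HSV); m=cv2.inRange(h,(10,70,40),(32,255,255)); m[:,:200]=0;m[:,320:]=0; m[:180]=0;m[284:]=0
for z,n in((.018,'plate'),):
    for r in range(q[0,1].astype(int)+4,280,5):
        u=np.where(m[r])[0]
        if len(u)>8: print(r,u.min(),u.max(),(ray(c,[[u.min()-.5,r],[u.max()+.5,r]],z)[:,:2]*1000).round(1).tolist())
```

```text
[[255. 216.]
 [272. 273.]
 [238. 274.]]
219 239 276 [[576.8, 15.6], [579.7, 70.6]]
224 239 275 [[587.0, 14.6], [589.9, 68.9]]
229 240 275 [[597.6, 14.9], [600.4, 68.6]]
234 240 274 [[608.4, 13.8], [611.2, 66.9]]
239 240 274 [[619.6, 12.6], [622.4, 66.6]]
244 240 274 [[631.2, 11.4], [634.0, 66.3]]
249 240 274 [[643.2, 10.1], [646.0, 65.9]]
254 240 273 [[655.6, 8.8], [658.3, 64.0]]
259 241 273 [[668.5, 9.1], [671.2, 63.6]]
264 241 272 [[681.8, 7.8], [684.4, 61.6]]
269 241 272 [[695.6, 6.4], [698.2, 61.1]]
274 243 272 [[710.0, 8.4], [712.5, 60.7]]
```

View pics/w8.png

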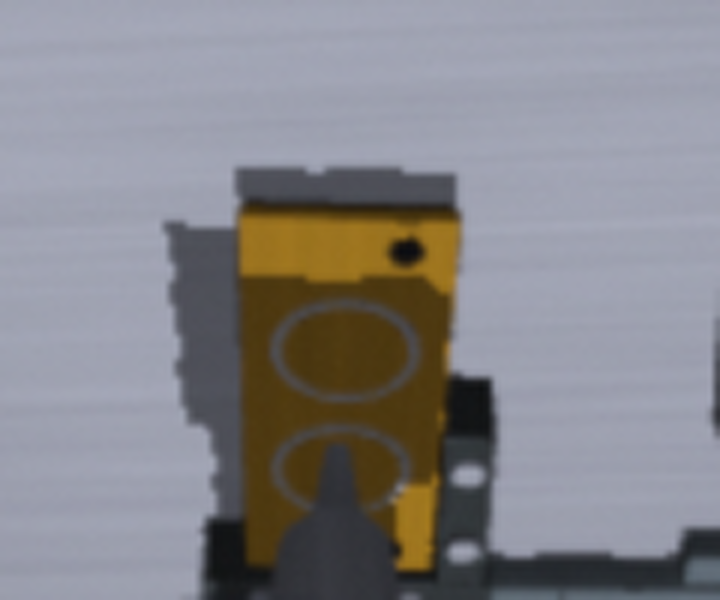

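Run:
```python
from h import *
c=cam('wrist'); c['image']=np.load('w8.npy'); c['cam_to_world']=np.load('w8T.npy')
g=cv2.cvtColor(c['image'],cv2.COLOR_RGB2GRAY).astype(float)
def sub(r,a,b,sgn): # subpixel strongest edge in row r between cols a..b
    d=sgn*np.diff(g[r,a:b]); i=d.argmax(); 
    if 0<i<len(d)-1:
        den=d[i-1]-2*d[i]+d[i+1]; o=.5*(d[i-1]-d[i+1])/den if den else 0
    else:o=0
    return a+i+.5+o
def fit(rows,a,b,s,z,n):
    w=ray(c,[[sub(r,a,b,s),r] for r in rows],z)[:,:2]*1000
    k=np.polyfit(w[:,0],w[:,1],1); res=w[:,1]-np.polyval(k,w[:,0]); print(n,'yaw',np.degrees(np.arctan(k[0])).round(2),'y@680',np.polyval(k,680).round(1),'std',res.std().round(2))
fit(range(253,272),277,288,1,.022,'stop outer')
fit(range(217,262),232,248,-1,.018,'pad right')
fit(range(217,242),268,282,1,.018,'pad left')
fit(range(253,272),268,277,-1,.0195,'pad left/stop')
# valve black body & others: front pad edge
print([ [r,*g[r,268:286].astype(int)] for r in (256,262,268)])
```

```text
stop outer yaw -3.4 y@680 76.3 std 0.33
pad right yaw -8.99 y@680 0.1 std 3.2
pad left yaw 1.33 y@680 67.7 std 3.45
pad left/stop yaw -4.32 y@680 60.7 std 0.31
[[256, np.int64(65), np.int64(60), np.int64(59), np.int64(58), np.int64(58), np.int64(36), np.int64(51), np.int64(55), np.int64(59), np.int64(63), np.int64(65), np.int64(60), np.int64(55), np.int64(64), np.int64(116), np.int64(152), np.int64(161), np.int64(162)], [262, np.int64(121), np.int64(121), np.int64(120), np.int64(118), np.int64(89), np.int64(52), np.int64(50), np.int64(55), np.int64(56), np.int64(57), np.int64(57), np.int64(55), np.int64(56), np.int64(82), np.int64(144), np.int64(158), np.int64(161), np.int64(160)], [268, np.int64(120), np.int64(119), np.int64(120), np.int64(115), np.int64(63), np.int64(54), np.int64(55), np.int64(52), np.int64(51), np.int64(50), np.int64(52), np.int64(53), np.int64(63), np.int64(114), np.int64(150), np.int64(159), np.int64(159), np.int64(160)]]
```

The wrist crop shows the pad left of the stylus and up against the side stop's front corner (447,380). It sits at about -4.4° yaw, while the stop is at -3.4°. I'll regrip with the tool yaw matched to the stop and seat it again.

Run:
```python
from h import *
togo([.515,.0475,.06]); togo([.579,.0425,.0065])
```

```text
tool shift cm [-3.4   0.07 14.89] t 31.55 pos [0.4269 0.0545 0.1846] yaw_y -3.85
tool shift cm [-7.28  0.07 22.29] t 31.55 pos [0.4269 0.0545 0.1846] yaw_y -3.85
```

{"method": "play_rows", "body": {
  "targets": [-1.1,0,4,0,-2.2,0,8,0,-2.9,0.05,12,-0.4,-3.4,0.05,14.9,-0.4,-4.5,0.05,17.5,-0.4,-6.0,0.05,20,-0.4,-7,0.05,21.9,-0.4,-7,0.05,21.9,-0.4]
}}

```text
t: 32.22
tool_pos: [0.5733, 0.0423, 0.0039]
orientation: [0.08, 2.755, -0.039]
force: [0.4, -0.2, 0.5]
opening: 0.0803
gripper_force: 0.2
```

Run:
```python
from h import *
togo([.579,.0425,.0065])
```

```text
tool shift cm [-0.62  0.05 -0.03] t 32.2167 pos [0.5733 0.0423 0.0039] yaw_y -3.51
```

{"method": "play_rows", "body": {
  "targets": [-0.6,0.05,-0.05,0,-0.6,0.05,-0.05,0,-0.6,0.05,-0.05,0]
}}

```text
t: 32.47
tool_pos: [0.5797, 0.0428, 0.0122]
orientation: [0.079, 2.749, -0.039]
force: [0.1, -0.1, -0.3]
opening: 0.0801
gripper_force: 0.0
```

{"method": "play_rows", "body": {
  "targets": [0,0,0,0,0,0,0,0,0,0,0,0,0,0,0,0,0,0,0,0,0,0,0,0],
  "grip": 4.5,
  "grip_force": 50
}}

```text
t: 32.97
tool_pos: [0.5802, 0.043, 0.0131]
orientation: [0.079, 2.748, -0.039]
force: [-3.5, 0.9, 5.1]
opening: 0.053
gripper_force: 50.0
```

{"method": "play_rows", "body": {
  "targets": [-0.1,-0.2,0.04,0,-0.2,-0.3,0.08,0,-0.3,-0.3,0.12,0,-0.4,-0.3,0.16,0,-0.4,-0.3,0.16,0]
}}

```text
t: 33.38
tool_pos: [0.5816, 0.0418, 0.0129]
orientation: [0.078, 2.754, -0.036]
force: [-36.9, 12.2, 37.3]
opening: 0.0527
gripper_force: 50.0
```

{"method": "play_rows", "body": {
  "targets": [0.25,0,-0.1,0,0.25,0.1,-0.12,0,0.25,0.2,-0.12,0,0.25,0.3,-0.12,0,0.25,0.3,-0.12,0]
}}

```text
t: 33.8
tool_pos: [0.5812, 0.0418, 0.0131]
orientation: [0.08, 2.749, -0.041]
force: [-9.6, -6.4, 10.1]
opening: 0.0528
gripper_force: 50.1
```

```bash
python3 st.py
```

```text
33.8 [ 0.013 -0.037  2.12  -0.072  0.67  -1.452] [0.581 0.042 0.013] [ 0.061  0.998 -0.018] [ 0.38  -0.04  -0.924] [-9.6 -6.4 10.1] 0.052774489429817904
```

{"method": "play_rows", "body": {
  "targets": [0,0.07,0,0,0,0.1,0,0,0,0.1,0,0]
}}

```text
t: 34.05
tool_pos: [0.5812, 0.042, 0.0131]
orientation: [0.08, 2.749, -0.042]
force: [-9.8, -9.7, 10.0]
opening: 0.0529
gripper_force: 50.1
```

{"method": "play_rows", "body": {
  "targets": [0,0.05,0,0,0,0.1,0,0,0,0.1,0,0]
}}

```text
t: 34.3
tool_pos: [0.5812, 0.0427, 0.0131]
orientation: [0.081, 2.749, -0.043]
force: [-11.0, -12.9, 11.3]
opening: 0.0525
gripper_force: 50.2
```

{"method": "play_rows", "body": {
  "targets": [0,-0.15,0,0,-0.1,-0.2,0.04,0,-0.15,-0.2,0.06,0,-0.15,-0.2,0.06,0]
}}

```text
t: 34.63
tool_pos: [0.5814, 0.0423, 0.013]
orientation: [0.081, 2.752, -0.04]
force: [-26.9, -1.8, 27.4]
opening: 0.053
gripper_force: 50.2
```

{"method": "play_rows", "body": {
  "targets": [0.1,0,0,0,0.15,0,-0.05,0,0.15,0,-0.05,0,0.15,0,-0.05,0,0.15,0,-0.05,0,0.15,0,-0.05,0],
  "grip": 6.5
}}

```text
t: 35.13
tool_pos: [0.5817, 0.0427, 0.0127]
orientation: [0.079, 2.748, -0.039]
force: [-0.6, -0.9, -0.2]
opening: 0.0651
gripper_force: 0.0
```

{"method": "play_rows", "body": {
  "targets": [1.5,0,-1,0,4,0,-4,0,7,0,-8,0,8,0,-12,0,8,0,-16,0,8,0,-19,0,8,0,-22,0,8,0,-22,0]
}}

```text
t: 35.8
tool_pos: [0.4262, 0.0557, 0.1947]
orientation: [0.078, 2.735, -0.037]
force: [1.5, -0.0, 0.7]
opening: 0.0651
gripper_force: 0.0
```

```bash
python3 st.py
cat > seat.py <<'E'
from h import *
W=[];E=dict(o=[],l=[],r=[],b=[])
c=cam('wrist'); g=cv2.cvtColor(c['image'],cv2.COLOR_RGB2GRAY).astype(float)
h=cv2.cvtColor(c['image'],cv2.COLOR_RGB2HSV); m=(cv2.inRange(h,(10,70,40),(32,255,255))>0)
def row(x,y,z=.018): return proj(c,[[x,y,z]])[0]
print('rear row',row(.71,.035))
L=[];Rr=[];O=[]
for r in range(int(row(.575,.04)[1])+3,min(int(row(.705,.035)[1]),283)):
    cc=int(row(.575+.0,.04)[0]); u=np.where(m[r,cc-40:cc+40])[0]+cc-40
    if len(u)<10: continue
    L.append(ray(c,[[u.max()+.5,r]],.018)[0,:2]); Rr.append(ray(c,[[u.min()-.5,r]],.018)[0,:2])
    x=L[-1][0]
    if .655<x<.70:
        a=u.max()+5; d=np.diff(g[r,a:a+14]); i=d.argmax(); den=d[i-1]-2*d[i]+d[i+1] if 0<i<len(d)-1 else 0
        O.append(ray(c,[[a+i+.5+(.5*(d[i-1]-d[i+1])/den if den else 0),r]],.022)[0,:2])
for n,w in(('left',L),('right',Rr),('stop outer',O)):
    w=np.array(w)*1000; k=np.polyfit(w[:,0],w[:,1],1); print(n,len(w),'yaw',np.degrees(np.arctan(k[0])).round(2),'y@680',np.polyval(k,680).round(1),'y@600',np.polyval(k,600).round(1))
E
python3 seat.py
```

```text
35.8 [ 0.066 -0.839  2.341 -0.067  1.239 -1.438] [0.426 0.056 0.195] [ 0.06   0.998 -0.015] [ 0.393 -0.037 -0.919] [ 1.5 -0.   0.7] 0.06514280310162161
rear row [256.32603713 270.6506004 ]
left 50 yaw -3.49 y@680 62.2 y@600 67.1
right 50 yaw -4.73 y@680 6.6 y@600 13.2
stop outer 16 yaw -3.84 y@680 76.2 y@600 81.6
```

Now the left edge (yaw -3.5°, y 62.2 mm) matches the side stop's inner face (62.2 mm), and the end is against the back stop. Next, the valve.

Run:
```python
from h import *
togo([.50,.19,.15]); togo([.58,.193,.10])
for n in('top','scene'):
    c=cam(n); h=cv2.cvtColor(c['image'],cv2.COLOR_RGB2HSV); m=cv2.inRange(h,(0,150,60),(6,255,255))|cv2.inRange(h,(174,150,60),(180,255,255))
    q=proj(c,[[.655,.188,.07]])[0].astype(int); s=np.zeros_like(m); s[q[1]-14:q[1]+14,q[0]-12:q[0]+12]=1; p=np.argwhere(m*s)[:,::-1]; print(n,q,p.min(0),p.max(0),p.mean(0), ray(c,[p.mean(0)],.066)[0])
```

```text
tool shift cm [-4.5  13.93  6.18] t 35.85 pos [0.4261 0.0556 0.1913] yaw_y -3.46
tool shift cm [-9.87 14.79 13.9 ] t 35.85 pos [0.4261 0.0556 0.1913] yaw_y -3.46
top [218 158] [211 155] [224 167] [217.64492754 160.80434783] [0.64956074 0.18987957 0.066     ]
scene [212 229] [207 224] [221 241] [214.10559006 233.8136646 ] [0.6499354  0.20056757 0.066     ]
```

{"method": "play_rows", "body": {
  "targets": [-1,3.4,1,0,-2,6.8,2.5,0,-3,10,4,0,-4.5,13.5,6.2,0,-6.5,14.5,9,0,-8.5,14.8,11.5,0,-9.9,14.8,13.5,0,-9.9,14.8,13.5,0],
  "grip": 0,
  "grip_force": 20
}}

```text
t: 36.62
tool_pos: [0.5748, 0.1914, 0.0884]
orientation: [0.078, 2.757, -0.044]
force: [0.0, 0.3, -1.2]
opening: 0.0161
gripper_force: 0.0
```

Run:
```python
from h import *
togo([.618,.193,.068]); togo([.698,.188,.068])
```

```text
tool shift cm [-3.23  0.46  3.49] t 36.6167 pos [0.5748 0.1914 0.0884] yaw_y -3.48
tool shift cm [-10.67   0.45   6.5 ] t 36.6167 pos [0.5748 0.1914 0.0884] yaw_y -3.48
```

{"method": "play_rows", "body": {
  "targets": [-1.6,0.2,1.7,0,-3.2,0.4,3,0,-3.2,0.4,3,0,-3.2,0.4,3,0]
}}

```text
t: 36.95
tool_pos: [0.6156, 0.1932, 0.0777]
orientation: [0.08, 2.752, -0.041]
force: [-0.9, -0.2, -0.4]
opening: 0.0006
gripper_force: 0.0
```

```bash
python3 st.py
python3 - <<'E'
from h import *
togo([.632,.192,.068]); togo([.672,.1895,.068]); togo([.69,.1885,.068])
E
```

```text
36.95 [ 0.315  0.06   1.885 -0.208  0.85  -1.087] [0.616 0.193 0.078] [ 0.061  0.998 -0.018] [ 0.377 -0.04  -0.925] [-0.9 -0.2 -0.4] 0.0005980457143469435
tool shift cm [-1.15  0.    1.52] t 36.95 pos [0.6156 0.1932 0.0777] yaw_y -3.53
tool shift cm [-4.86 -0.    3.04] t 36.95 pos [0.6156 0.1932 0.0777] yaw_y -3.53
tool shift cm [-6.53  0.01  3.72] t 36.95 pos [0.6156 0.1932 0.0777] yaw_y -3.53
```

{"method": "play_rows", "body": {
  "targets": [-0.5,0,1.0,0,-1.15,0,1.5,0,-2.1,0,1.9,0,-3.0,0,2.25,0,-4.0,0,2.65,0,-4.5,0,2.88,0,-4.5,0,2.88,0]
}}

```text
t: 37.53
tool_pos: [0.6679, 0.1902, 0.0692]
orientation: [0.08, 2.753, -0.041]
force: [-7.3, 0.6, -0.2]
opening: 0.0004
gripper_force: 3.7
```

```bash
python3 st.py
cat > sl.py <<'E'
from h import *
for n in('top','scene'):
    c=cam(n); h=cv2.cvtColor(c['image'],cv2.COLOR_RGB2HSV); m=cv2.inRange(h,(0,150,60),(6,255,255))|cv2.inRange(h,(174,150,60),(180,255,255))
    q=proj(c,[[.67,.188,.07]])[0].astype(int); s=np.zeros_like(m); s[q[1]-16:q[1]+16,q[0]-16:q[0]+16]=1; p=np.argwhere(m*s)[:,::-1]
    if len(p): print(n,len(p),p.min(0),p.max(0),p.mean(0).round(1))
E
python3 sl.py;python3 - <<'E'
from h import *
togo([.69,.1885,.068])
E
```

```text
37.5333 [ 0.281  0.192  1.757 -0.192  0.839 -1.129] [0.668 0.19  0.069] [ 0.061  0.998 -0.017] [ 0.377 -0.039 -0.926] [-7.3  0.6 -0.2] 0.00035042829145865546
top 6 [224 147] [226 148] [225.  147.5]
scene 67 [197 222] [206 239] [201.4 231.2]
tool shift cm [-2.05 -0.04  0.98] t 37.6333 pos [0.6674 0.1903 0.0693] yaw_y -3.5
```

{"method": "play_rows", "body": {
  "targets": [-0.4,0,0.17,0,-0.8,0,0.34,0,-1.2,0,0.5,0,-1.2,0,0.5,0]
}}

```text
t: 37.97
tool_pos: [0.678, 0.1896, 0.0689]
orientation: [0.08, 2.758, -0.042]
force: [-27.7, -0.9, 14.2]
opening: 0.0006
gripper_force: 14.2
```

{"method": "play_rows", "body": {
  "targets": [-0.2,0,0.08,0,-0.4,0,0.17,0,-0.4,0,0.17,0]
}}

```text
t: 38.22
tool_pos: [0.679, 0.1896, 0.0687]
orientation: [0.08, 2.764, -0.044]
force: [-57.2, -2.2, 35.6]
opening: 0.0008
gripper_force: 28.9
```

The end stop is reached: the force rose sharply with no further travel. Retreating now.

{"method": "play_rows", "body": {
  "targets": [1,0,-0.45,0,3,0,-1.3,0,5,0,-2.1,0,7,0,-2.9,0,9,0,-5,0,11,0,-8,0,13,0,-11,0,14,0,-13,0]
}}

```text
t: 38.88
tool_pos: [0.5061, 0.2018, 0.139]
orientation: [0.079, 2.748, -0.038]
force: [0.6, 0.0, 0.4]
opening: 0.0006
gripper_force: 0.0
```

```bash
python3 st.py; python3 sl.py
```

```text
38.8833 [ 0.416 -0.295  2.091 -0.225  1.01  -1.01 ] [0.506 0.202 0.139] [ 0.06   0.998 -0.016] [ 0.382 -0.038 -0.924] [0.6 0.  0.4] 0.0006108923561688983
top 139 [211 155] [224 167] [217.6 160.8]
scene 163 [207 224] [221 241] [214.2 233.9]
```

{"method": "play_rows", "body": {
  "targets": [1,-3.5,-2,0,1,-7,-4,0,1,-10.5,-5,0,1,-13,-5,0,1,-13,-5,0,1,-13,-5,0]
}}

```text
t: 39.48
tool_pos: [0.4726, 0.0726, 0.1826]
orientation: [0.084, 2.746, -0.04]
force: [-0.4, -0.2, -0.3]
opening: 0.0003
gripper_force: 0.0
```

```bash
python3 st.py; python3 seat.py
```

```text
39.4833 [ 0.109 -0.619  2.237 -0.089  1.138 -1.378] [0.473 0.073 0.183] [ 0.065  0.998 -0.016] [ 0.382 -0.04  -0.923] [-0.4 -0.2 -0.3] 0.0002720105656546547
rear row [244.91354956 262.29375285]
left 32 yaw -26.52 y@680 26.4 y@600 66.3
right 32 yaw -4.4 y@680 7.0 y@600 13.1Traceback (most recent call last):
  File "seat.py", line 17, in <module>
    w=np.array(w)*1000; k=np.polyfit(w[:,0],w[:,1],1); print(n,len(w),'yaw',np.degrees(np.arctan(k[0])).round(2),'y@680',np.polyval(k,680).round(1),'y@600',np.polyval(k,600).round(1))
                                     ~^^^^^
IndexError: too many indices for array: array is 1-dimensional, but 2 were indexed
```

```bash
python3 -c "
from h import *
print(workorder.close_job())"
```

```text
the job is handed in; nothing more can be done
None
```

I handed the job in at about 39.5 s of the 70 s, and no verdict came back: the black pad is inside the bay with about 2.5 mm to spare at the tightest corner, the brass pad sits against both stops (square to within about half a degree, by camera), and the valve slide went to its end stop (wrist force 57 N there) and sprang back; the black pad may have lifted about 1.5 mm for a moment as I pulled it out, when a joint reached its limit.

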